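Load and lock the mixing-pot feeder

ROBOT

A 7-joint arm with a two-finger parallel gripper is mounted at the origin on the work surface. World frame = base frame: x ahead of the robot, y to its left, z up, the work surface at z = 0. Lengths are in mm, angles in rad, forces in N, time in s.
With the tool pointing down it reaches from about 425 to 875 mm from the base axis. Payload 4.7 kg.
Tool frame: the origin (TCP) lies midway between the tips of the shut fingers; the grasp point (between the pads) lies r.tcp_to_grasp behind it (r.tcp_to_grasp is the distance from the TCP to the grasp point, in mm); z points along the fingers, y is the line along which they close (so a half turn about z gives the same grasp; the last joint's range is limited). The gripper opens to 85 mm and grips with 20 to 120 N. Pads are 22 mm wide; open, the fingers measure 114 mm over their backs; the gripper's body (76 mm by 85 mm) begins 54 mm behind the grasp point. The pads swing forward as they close: fully open they stand 13 mm farther back than shut.
Start: joints at [-1.209, 0.321, -0.07, 1.45, 0.023, 1.371, -0.057], TCP at [221.567, 611.091, 231.349] pointing down, gripper open.
Joint ranges: [-2.86, 2.86], [-0.3, 2.09], [-1.38, 1.24], [0.06, 2.45], [-1.56, 4.7], [0.09, 2.05], [-2.69, 2.69]. Speed limits (rad/s): [2.57, 2.57, 3.14, 3.14, 3.14, 3.14, 3.14].

INTERFACE

Orientations are given as a unit quaternion [x, y, z, w].
In Python, from cell import telemetry, optics, order, spotter, r gives the robot as it stands.
- The arm moves only by the shell command python3 -m creep 'ROWS' [OPENING]. ROWS is JSON, a list of rows, each an object of numbers: "x", "y", "z": the shift along the world's x, y, z in mm; "wx", "wy", "wz": the turn, a rotation vector about the world's x, y, z in degrees. In form: [{"x": .., "y": .., "z": .., "wx": .., "wy": .., "wz": ..}, ...]. A call has 1 to 20 rows; each row shifts and turns the commanded pose from where the row before left it; what a row does not reach is not made up. A row lasts 1/8 s, in which the tool goes at most 62.5 mm and 10.7 degrees, less where a joint would pass 70% of its speed; a pose out of reach is approached as far as the arm can. A call is refused whole if a number of a shift passes 62.5 or a number of a turn 10.7, either way. A call with a gripper value outside its range is refused whole. OPENING is the finger opening in mm, from 0 to 85.4, set as the call begins (- or left out, the last holds). The fingers move at their own pace and stop on an object; the grip force is fixed at half the most. Time passes only in rows, so rows that do not move let the fingers close. It gives the time, the measured TCP pose, the force, the opening and the grip force at its end, in the units of the state.
- telemetry.state(): the state, without advancing time (a new reading comes with each control period).
- optics.get_image(name): name is "side" or "top" or "wrist"; returns the picture (480x640x3 uint8, red, green, blue); there is no depth.
- optics.camera_model(name): a dict with "vertical_fov" (degrees; the focal length in pixels is half the picture's height over the tangent of half this angle, whatever the lens; pixels are square), "cx", "cy" (the principal point, pixels), "cam_to_world" (4x4, takes a point from camera to world coordinates); the wrist camera has in their place "mount" (4x4, takes a point from camera to tool coordinates, whose origin is the TCP and whose axes are the flange's). Camera axes: x right, y down, z forward; pixel columns grow to the right and rows downward; lengths in mm; the calibration is good to about 2 mm. A picture is of the moment at which its call begins: read the wrist's pose just before it. camera_model takes no time and is no camera call.
- order.finish_job(): hands the job in; it is judged then, once.
Trained networks look in the newest picture that a camera, given by its name, has taken for a name from the list of things; names that differ only in an ending like _2 or _b are one class to them, and where a whole thing is asked for, a point or a joint stands for the part that bears it (a point fixed in the world has none). Each returns a list of dicts, best first, with "confidence" (0 to 1); they miss things now and then, are a little off and sometimes report something else, mostly with a low value. They report only what shows in the picture. A call takes as long as a camera call. They do not tell look-alikes from the thing itself.
- spotter.recognise(camera, thing): "position" ([x, y, z] in mm, in world coordinates, good to about 4 mm: the middle of the surface that is visible of it).
- spotter.pinpoint(camera, thing): "position" ([x, y, z] in mm, in world coordinates, good to about 4 mm: a listed point, or the origin of a listed thing).
The state is a dict: "t": time; "joint_pos": joint angles; "joint_vel": joint speeds; "tau": joint torques, N m; "tcp_pos": TCP position; "ee_rot": TCP orientation; "contact_force": force on the tool from outside, world axes, zero at the start; "wrist_torque": the same for the moment, N m; "width": opening from 0.0 (shut) to 1.0 (fully open); "finger_force": force on a finger pad.
Only numpy, scipy, OpenCV 4.12 (cv2) and the standard library are available. Lean on these libraries where they do the work, as an engineer would, in place of code of your own. Each camera call takes 0.05 s, during which the arm holds its last target. There are 200 camera calls.

TASK

Load the paint-pot feeder: with its yellow gate still standing open, nest every loose blue pot on the bench, upright and fully down, into one stack on the blue pot fixed inside the feeder. Then swing the gate shut, slide its red-knobbed bolt fully home into the brass keeper, and after that hold the switch box's black toggle over to its green side for about a second and let it spring back to the middle; never push it to the red side. Leave the tin, the screwdriver and the tape roll where they are.

Things in the scene. Friction and masses are not known exactly. Their poses are not given: they have to be found in the camera images.
- feeder: Green and dark steel pot feeder, 180 mm wide, fixed to the bench; origin on the bench top under the fixed pot. Its -x is the front with the gate, +y (90 degrees anticlockwise of +x from above) the gate's hinge side. Floor plate 12 mm thick; side guards 75 mm high at y = +-83 mm; drive housing 115 mm high behind, x = 85 to 175 mm. The fixed pot is like the loose ones, its rim 72 mm up.
- throat (a point): Centre of the underside of the fixed blue pot in the feeder, 12 mm above the bench; axes as the feeder's. The nested pots' origins come 30, 60, 90, 120 and 150 mm above this point.
- hinge (a point): Foot of the gate's upright hinge pin, on the bench: in the feeder's frame x = -78 mm, y = +78 mm. Axes as the feeder's (they do not turn with the gate).
- keeper (a point): Middle of the brass keeper's opening, 60 mm above the bench; in the feeder's frame x = -93, y = -81 mm. The keeper is 22 by 22 mm and 26 mm high, on a green post 75 mm high. Axes as the feeder's.
- gate (a joint): Angle of the yellow gate about its upright pin: 0 = shut (stop), grows to 1.2 rad as the free edge swings out to the front; starts 0.5 to 0.9. Stays where left (friction 0.06 N m). It runs 140 mm from the pin, towards the feeder's -y when shut, 12 mm thick centred on the pin, 20 to 74 mm above the bench. Bolt bar and guides on its outer face, 51 to 69 mm up, reach 22 mm out from its mid-plane.
- gate_edge (a point): Top of the gate's free edge at mid thickness, 140 mm from the hinge pin, 74 mm above the bench. Its axes turn with the gate: -y points from the hinge to the free edge, -x to the outer face.
- bolt (a joint): Travel of the barrel bolt along the gate in m: 0 = drawn back, 0.045 = fully home in the keeper (stop); starts 0 to 0.008. Slides towards the gate's free edge with about 2.5 N friction and stays where left. It can enter the keeper only while the gate is shut; once in, it holds the gate.
- bolt_knob (a point): Top centre of the bolt's upright red knob, 118 mm above the bench. The knob is 16 mm long along the gate, 14 mm across it, and stands free for 44 mm above the gate's top edge, 15 mm out from the gate's mid-plane; drawn back it is 70 mm from the hinge pin, home 115 mm. Axes as the gate's: the bolt goes home along -y.
- switch_box: Grey switch box fixed to the bench, 75 (x) by 90 (y) by 50 mm high, origin on the bench under its centre. Green disc on top at its +y side, red disc at its -y side, toggle in the middle.
- toggle (a joint): Angle of the spring-centred toggle: 0 = upright middle, positive = leaning to the green side (the box's +y), to +0.5 rad at its stop; negative = to the red side. Spring 0.3 N m/rad about a pivot 50 mm above the bench; counts as held over above 0.35 rad.
- toggle_tip (a point): Centre of the toggle's top end, 57 mm from the pivot, 107 mm above the bench when upright. The black toggle is 14 mm (box x) by 12 mm (box y).
- tin: Bystander: steel paint tin with an orange label, 84 mm diameter, 100 mm high, 0.8 kg, origin under its centre.
- driver: Bystander: screwdriver lying on the bench, about 200 mm long, origin underneath it.
- tape: Bystander: flat yellow tape roll, 100 mm diameter, 25 mm high, origin under its centre.
- pot1: Loose blue mixing pot, upright, 60 mm high, about 0.09 kg with a heavy foot; origin at the centre of its underside. Round collar 62 mm outside, 56 mm inside, from 31 to 60 mm high; the foot below it tapers from 53 to 48 mm. Nested, the foot goes inside the collar of the pot below and rests on a ledge 30 mm up, so each stands 30 mm above the one below. May be absent (None).
- pot2: Loose blue mixing pot, upright, 60 mm high, about 0.09 kg with a heavy foot; origin at the centre of its underside. Round collar 62 mm outside, 56 mm inside, from 31 to 60 mm high; the foot below it tapers from 53 to 48 mm. Nested, the foot goes inside the collar of the pot below and rests on a ledge 30 mm up, so each stands 30 mm above the one below. May be absent (None).
- pot3: Loose blue mixing pot, upright, 60 mm high, about 0.09 kg with a heavy foot; origin at the centre of its underside. Round collar 62 mm outside, 56 mm inside, from 31 to 60 mm high; the foot below it tapers from 53 to 48 mm. Nested, the foot goes inside the collar of the pot below and rests on a ledge 30 mm up, so each stands 30 mm above the one below. May be absent (None).
- pot4: Loose blue mixing pot, upright, 60 mm high, about 0.09 kg with a heavy foot; origin at the centre of its underside. Round collar 62 mm outside, 56 mm inside, from 31 to 60 mm high; the foot below it tapers from 53 to 48 mm. Nested, the foot goes inside the collar of the pot below and rests on a ledge 30 mm up, so each stands 30 mm above the one below. May be absent (None).
- pot5: Loose blue mixing pot, upright, 60 mm high, about 0.09 kg with a heavy foot; origin at the centre of its underside. Round collar 62 mm outside, 56 mm inside, from 31 to 60 mm high; the foot below it tapers from 53 to 48 mm. Nested, the foot goes inside the collar of the pot below and rests on a ledge 30 mm up, so each stands 30 mm above the one below. May be absent (None).
Things that resemble listed ones, but are neither listed nor needed, are in the scene too. Leave any brown or turquoise look-alike of the pot1 alone.

How it is judged (in metres and radians):
On the way, in this order (a step that is already met when the one before it is completed fails the run):
1. every present pot is nested upright and fully down in the one stack on the fixed pot, let go, with the gate still open (horizontal distance between each of pot1, pot2, pot3, pot4, pot5 and throat below 0.006 m and angle between each of pot1, pot2, pot3, pot4, pot5's own z axis and vertical below 0.08 rad and (z of pot1 in the frame of throat between 0.026 and 0.035 m or z of pot1 in the frame of throat between 0.056 and 0.065 m or z of pot1 in the frame of throat between 0.086 and 0.095 m or z of pot1 in the frame of throat between 0.116 and 0.125 m or z of pot1 in the frame of throat between 0.146 and 0.155 m) and (z of pot2 in the frame of throat between 0.026 and 0.035 m or z of pot2 in the frame of throat between 0.056 and 0.065 m or z of pot2 in the frame of throat between 0.086 and 0.095 m or z of pot2 in the frame of throat between 0.116 and 0.125 m or z of pot2 in the frame of throat between 0.146 and 0.155 m) and (z of pot3 in the frame of throat between 0.026 and 0.035 m or z of pot3 in the frame of throat between 0.056 and 0.065 m or z of pot3 in the frame of throat between 0.086 and 0.095 m or z of pot3 in the frame of throat between 0.116 and 0.125 m or z of pot3 in the frame of throat between 0.146 and 0.155 m) and (z of pot4 in the frame of throat between 0.026 and 0.035 m or z of pot4 in the frame of throat between 0.056 and 0.065 m or z of pot4 in the frame of throat between 0.086 and 0.095 m or z of pot4 in the frame of throat between 0.116 and 0.125 m or z of pot4 in the frame of throat between 0.146 and 0.155 m) and (z of pot5 in the frame of throat between 0.026 and 0.035 m or z of pot5 in the frame of throat between 0.056 and 0.065 m or z of pot5 in the frame of throat between 0.086 and 0.095 m or z of pot5 in the frame of throat between 0.116 and 0.125 m or z of pot5 in the frame of throat between 0.146 and 0.155 m) and linear speed of each of pot1, pot2, pot3, pot4, pot5 below 0.03 m/s and contact force between each of pot1, pot2, pot3, pot4, pot5 and the fingers below 0.2 N and value of joint gate above 0.2 rad), for 0.2 s.
2. the gate is shut with the bolt still drawn back (value of joint gate below 0.04 rad and value of joint bolt below 0.02 m), for 0.1 s.
3. the bolt is fully home in the keeper with the gate shut (value of joint gate below 0.04 rad and value of joint bolt above 0.041 m), for 0.2 s.
4. with the bolt home, the toggle is held over to the green side (all of step 3 and value of joint toggle above 0.35 rad), for 0.6 s.
At the end, for the whole second after the job is handed in: Every present pot is nested on the fixed pot: within 6 mm of its axis, tilted under 0.08 rad, its origin at a multiple of 30 mm (-4/+5 mm) above the fixed pot's; pots at rest and released; gate shut (under 0.04 rad); bolt home (over 41 of 45 mm); toggle back within 0.1 rad of the middle (all of step 3 and horizontal distance between each of pot1, pot2, pot3, pot4, pot5 and throat below 0.006 m and angle between each of pot1, pot2, pot3, pot4, pot5's own z axis and vertical below 0.08 rad and (z of pot1 in the frame of throat between 0.026 and 0.035 m or z of pot1 in the frame of throat between 0.056 and 0.065 m or z of pot1 in the frame of throat between 0.086 and 0.095 m or z of pot1 in the frame of throat between 0.116 and 0.125 m or z of pot1 in the frame of throat between 0.146 and 0.155 m) and (z of pot2 in the frame of throat between 0.026 and 0.035 m or z of pot2 in the frame of throat between 0.056 and 0.065 m or z of pot2 in the frame of throat between 0.086 and 0.095 m or z of pot2 in the frame of throat between 0.116 and 0.125 m or z of pot2 in the frame of throat between 0.146 and 0.155 m) and (z of pot3 in the frame of throat between 0.026 and 0.035 m or z of pot3 in the frame of throat between 0.056 and 0.065 m or z of pot3 in the frame of throat between 0.086 and 0.095 m or z of pot3 in the frame of throat between 0.116 and 0.125 m or z of pot3 in the frame of throat between 0.146 and 0.155 m) and (z of pot4 in the frame of throat between 0.026 and 0.035 m or z of pot4 in the frame of throat between 0.056 and 0.065 m or z of pot4 in the frame of throat between 0.086 and 0.095 m or z of pot4 in the frame of throat between 0.116 and 0.125 m or z of pot4 in the frame of throat between 0.146 and 0.155 m) and (z of pot5 in the frame of throat between 0.026 and 0.035 m or z of pot5 in the frame of throat between 0.056 and 0.065 m or z of pot5 in the frame of throat between 0.086 and 0.095 m or z of pot5 in the frame of throat between 0.116 and 0.125 m or z of pot5 in the frame of throat between 0.146 and 0.155 m) and linear speed of each of pot1, pot2, pot3, pot4, pot5 below 0.03 m/s and contact force between each of pot1, pot2, pot3, pot4, pot5 and the fingers below 0.2 N and value of joint toggle between -0.1 and 0.1 rad); the robot touches nothing.
It fails at once if a bystander is moved more than 30 mm (distance of any of tin, driver, tape from where it was at the start of the episode above 0.03 m).
It fails at once if the toggle is pushed to the red side (value of joint toggle below -0.2 rad).
Of pot1, pot2, pot3, pot4, pot5 only 3 to 5 are there at a start; the rules pass over those that are not, and their reading is None.
At some moment in a run one of pot1, pot2, pot3, pot4, pot5 may be knocked a few centimetres aside while the robot is not near it.
It also fails if it takes over 210 s, if anything falls off the work surface, if the arm or the gripper's body presses on something with over 40 N, if the wrist force passes 120 N, or if a joint passes its speed limit or range.

## Working session

There is one attempt and no reset: what is moved stays moved. The work goes in short steps, Python scripts to look and compute and a shell command to move; the robot and the scene stay as the last step left them, time stands still between calls to the robot, and variables do not carry over. Pictures are saved under pics/ and viewed, at most 14 in all, crops included, and the job is handed in when it is done.

```bash
mkdir -p pics; ls
python3 - <<'E'
from cell import telemetry, optics, order, spotter, r
import cv2
s=telemetry.state();print(s['t'],s['tcp_pos'],s['ee_rot'],s['width'],r.tcp_to_grasp)
for c in('top','side'):
    im=optics.get_image(c);cv2.imwrite(f'pics/{c}0.png',im[:,:,::-1])
    m=optics.camera_model(c);print(c,m['vertical_fov'],m['cx'],m['cy'],m['cam_to_world'])
    if c=='top':
        for n in('feeder','throat','hinge','keeper','gate_edge','bolt_knob','switch_box','toggle_tip','tin','driver','tape','pot1'):
            print(n,[([round(v) for v in d['position']],round(d['confidence'],2)) for d in spotter.pinpoint(c,n)])
print(optics.camera_model('wrist'))
E
```

```text
pics
0.0 [221.38861299 610.56905473 230.23837376] [ 1.72997872e-01  9.84921741e-01 -9.41794876e-04 -1.16587772e-04] 0.999498788172294 18.700000000000003
top 50.63406742830202 330.834138205284 240.8965187048063 [[-1.88661325e-02 -9.93365756e-01  1.13439606e-01  3.47764914e+02]
 [-9.99815727e-01  1.83416712e-02 -5.66528665e-03  5.39176525e+01]
 [ 3.54702979e-03 -1.13525584e-01 -9.93528742e-01  1.44363797e+03]
 [ 0.00000000e+00  0.00000000e+00  0.00000000e+00  1.00000000e+00]]
feeder [([635, 172, -1], 0.89)]
throat [([637, 169, 10], 0.63), ([658, -77, 104], 0.34)]
hinge [([542, 226, -2], 0.86)]
keeper [([566, 71, 59], 0.88)]
gate_edge [([638, 170, 9], 0.45)]
bolt_knob [([502, 161, 117], 0.69), ([653, -74, 0], 0.21)]
switch_box [([652, -73, 0], 0.94)]
toggle_tip [([658, -74, 105], 0.57), ([452, 359, 5], 0.29)]
tin [([442, -335, 1], 0.84), ([637, 171, -1], 0.24)]
driver [([448, 508, 2], 0.59)]
tape [([580, 416, 0], 0.87)]
pot1 [([416, 255, -3], 0.95), ([570, -246, 3], 0.94), ([451, -207, 2], 0.91), ([341, 194, 3], 0.88), ([572, -372, 1], 0.74), ([455, 360, 4], 0.6), ([339, 434, 2], 0.6), ([340, 333, 0], 0.59)]
side 54.00085247340869 327.30159086417376 241.06434874206198 [[ 8.67996451e-01 -3.48881530e-01  3.53360777e-01  1.03148158e+02]
 [-4.96570397e-01 -6.09777800e-01  6.17728804e-01 -6.40656884e+02]
 [-4.26132224e-05 -7.11654911e-01 -7.02529206e-01  9.13370271e+02]
 [ 0.00000000e+00  0.00000000e+00  0.00000000e+00  1.00000000e+00]]
{'vertical_fov': 65.27536037453201, 'cx': 316.97559834167697, 'cy': 238.59585332401275, 'mount': array([[ 1.60738400e-04, -9.61919466e-01, -2.73332975e-01,
         7.04737417e+01],
       [ 9.99999960e-01,  9.15613531e-05,  2.65843321e-04,
        -5.45779329e-03],
       [-2.30693128e-04, -2.73333007e-01,  9.61919443e-01,
        -1.42501757e+02],
       [ 0.00000000e+00,  0.00000000e+00,  0.00000000e+00,
         1.00000000e+00]])}
```

View pics/top0.png

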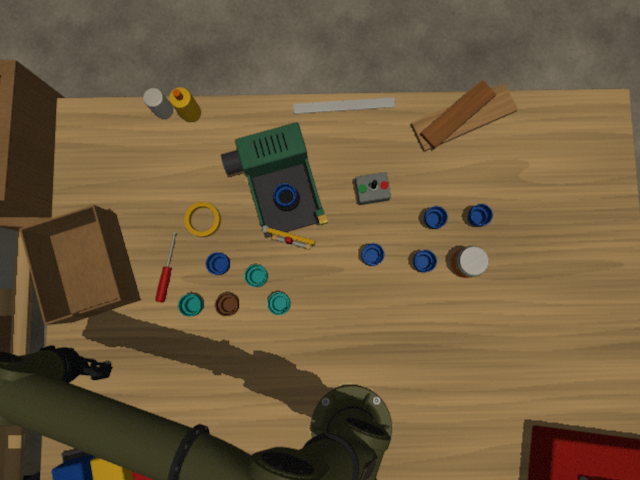

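View pics/side0.png

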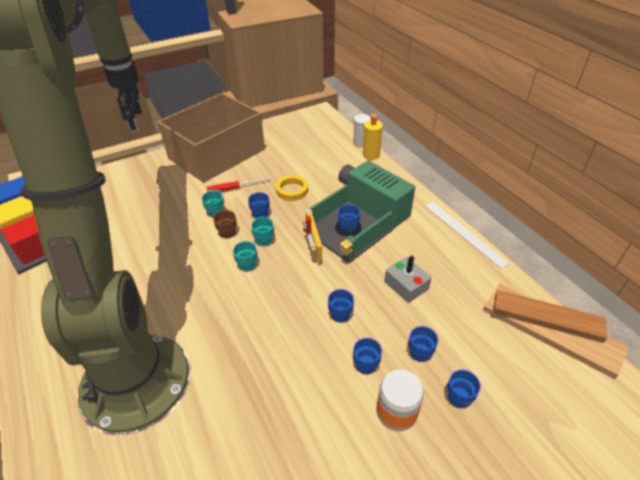

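Top view: the blue pots are at px (218,264), (372,254), (425,261), (434,217) and (480,215), so all five are present. The look-alikes to leave are turquoise at (257,275), (191,304) and (279,302), and brown at (228,303). The fixed blue pot is at (286,197). The tin (471,261), driver (165,268) and tape (202,219) are bystanders. Next I'll go over the feeder to measure the fixed pot.

```bash
cat > h.py <<'E'
from cell import telemetry, optics, order, spotter, r
import cv2, numpy as np
from scipy.spatial.transform import Rotation as R
from scipy.optimize import least_squares
def cam(c):
    s=telemetry.state(); im=optics.get_image(c); m=optics.camera_model(c)
    if c=='wrist':
        T=np.eye(4);T[:3,:3]=R.from_quat(s['ee_rot']).as_matrix();T[:3,3]=s['tcp_pos'];M=T@m['mount']
    else: M=np.array(m['cam_to_world'])
    f=240/np.tan(np.radians(m['vertical_fov']/2))
    return s,im,(M,f,m['cx'],m['cy'])
def proj(P,k):
    M,f,cx,cy=k; p=(np.atleast_2d(P)-M[:3,3])@M[:3,:3]
    return np.c_[f*p[:,0]/p[:,2]+cx,f*p[:,1]/p[:,2]+cy]
def ray(px,z,k):
    M,f,cx,cy=k; d=M[:3,:3]@np.array([(px[0]-cx)/f,(px[1]-cy)/f,1]); return M[:3,3]+d*(z-M[2,3])/d[2]
def blue(im):
    h=cv2.cvtColor(im,cv2.COLOR_RGB2HSV); return cv2.inRange(h,(105,110,25),(128,255,255))
def cen(pts):
    m=cv2.moments(cv2.convexHull(pts.astype(np.float32))); return np.array([m['m10'],m['m01']])/m['m00'], m['m00']
a=np.linspace(0,2*np.pi,60)
def model(x,y,z0,zs=(31,60)):
    return np.vstack([np.c_[x+31*np.cos(a),y+31*np.sin(a),0*a+z0+z] for z in zs])
def pots(im,k,z0,zs=(31,60)):
    """blue blobs -> pot axis x,y given origin height; ratio of areas as a check"""
    n,l,st,_=cv2.connectedComponentsWithStats(blue(im)); out=[]
    for i in range(1,n):
        if st[i,4]<60: continue
        ys,xs=np.where(l==i); c,A=cen(np.c_[xs,ys])
        if st[i,0]==0 or st[i,1]==0 or st[i,0]+st[i,2]>=640 or st[i,1]+st[i,3]>=480: continue
        g=ray(c,z0+50,k)[:2]
        q=least_squares(lambda p:cen(proj(model(*p,z0,zs),k))[0]-c,g,x_scale=10).x
        out.append((q.round(1),c.round(),round(A/cen(proj(model(*q,z0,zs),k))[1],2)))
    return out
E
python3 - <<'E'
from h import *
s,im,k=cam('top')
for p in pots(im,k,0):print(*p)
print('fixed',[p[0] for p in pots(im,k,12) if p[0][0]>600 and p[0][1]>0])
E
python3 -m creep '[{"x":30,"y":-31,"z":-1,"wz":1.4},{"x":30,"y":-31,"z":-1,"wz":1.4},{"x":30,"y":-31,"z":-1,"wz":1.4},{"x":30,"y":-31,"z":-1,"wz":1.4},{"x":30,"y":-31,"z":-1,"wz":1.4},{"x":30,"y":-31,"z":-1,"wz":1.4},{"x":30,"y":-31,"z":-1,"wz":1.4},{"x":30,"y":-31,"z":-1,"wz":1.4},{"x":30,"y":-31,"z":-1,"wz":1.4},{"x":30,"y":-31,"z":-1,"wz":1.4},{"x":30,"y":-31,"z":-1,"wz":1.4},{"x":30,"y":-31,"z":-1,"wz":1.4},{"x":30,"y":-31,"z":-1,"wz":1.4},{"x":25,"y":-36,"z":0,"wz":1.8},{},{},{}]' 85
```

```text
[639.9 172.5] [285. 195.] 1.0
[ 572.1 -370.5] [480. 215.] 0.86
[ 568.7 -245.9] [435. 217.] 0.86
[468.1 -67.9] [372. 254.] 0.86
[ 447.6 -211.6] [425. 261.] 0.83
[450.8 359.1] [218. 263.] 0.86
fixed [array([637.4, 171.5])]invalid input at $[0]: expected keys x, y, z, wx, wy, wz
```

```bash
python3 -m creep '[{"x":30,"y":-31,"z":-1,"wx":0,"wy":0,"wz":1.4},{"x":30,"y":-31,"z":-1,"wx":0,"wy":0,"wz":1.4},{"x":30,"y":-31,"z":-1,"wx":0,"wy":0,"wz":1.4},{"x":30,"y":-31,"z":-1,"wx":0,"wy":0,"wz":1.4},{"x":30,"y":-31,"z":-1,"wx":0,"wy":0,"wz":1.4},{"x":30,"y":-31,"z":-1,"wx":0,"wy":0,"wz":1.4},{"x":30,"y":-31,"z":-1,"wx":0,"wy":0,"wz":1.4},{"x":30,"y":-31,"z":-1,"wx":0,"wy":0,"wz":1.4},{"x":30,"y":-31,"z":-1,"wx":0,"wy":0,"wz":1.4},{"x":30,"y":-31,"z":-1,"wx":0,"wy":0,"wz":1.4},{"x":30,"y":-31,"z":-1,"wx":0,"wy":0,"wz":1.4},{"x":30,"y":-31,"z":-1,"wx":0,"wy":0,"wz":1.4},{"x":30,"y":-31,"z":-1,"wx":0,"wy":0,"wz":1.4},{"x":25,"y":-36,"z":0,"wx":0,"wy":0,"wz":1.8},{"x":0,"y":0,"z":0,"wx":0,"wy":0,"wz":0},{"x":0,"y":0,"z":0,"wx":0,"wy":0,"wz":0}]' 85
python3 - <<'E'
from h import *
s,im,k=cam('wrist');cv2.imwrite('pics/w1.png',im[:,:,::-1])
print(s['tcp_pos'],R.from_quat(s['ee_rot']).as_matrix().round(3),s['joint_pos'])
for p in pots(im,k,12):print(*p)
for n in('throat','hinge','keeper','gate_edge','bolt_knob'):
    print(n,[([round(v) for v in d['position']],round(d['confidence'],2)) for d in spotter.pinpoint('wrist',n)][:2])
E
```

```text
t: 2.75
tcp_pos: [636.3, 172.8, 218.2]
ee_rot: [-0.001, 1.0, 0.0, -0.0]
contact_force: [-0.0, -0.4, 0.2]
width: 0.997
finger_force: 0.0
[636.26624226 172.77855163 218.22987849] [[-1.    -0.001 -0.001]
 [-0.001  1.     0.001]
 [ 0.001  0.001 -1.   ]] [-0.49185443  0.34768667  0.24243705  1.45335418 -0.0849423   1.35097598
  1.32731169]
[635.9 172.3] [316. 221.] 0.98
throat [([634, 173, 15], 0.67)]
hinge [([541, 224, -1], 0.9), ([505, 88, 72], 0.4)]
keeper [([568, 70, 59], 0.69)]
gate_edge [([501, 90, 70], 0.94), ([638, 173, 14], 0.75)]
bolt_knob [([506, 162, 117], 0.6)]
```

View pics/w1.png

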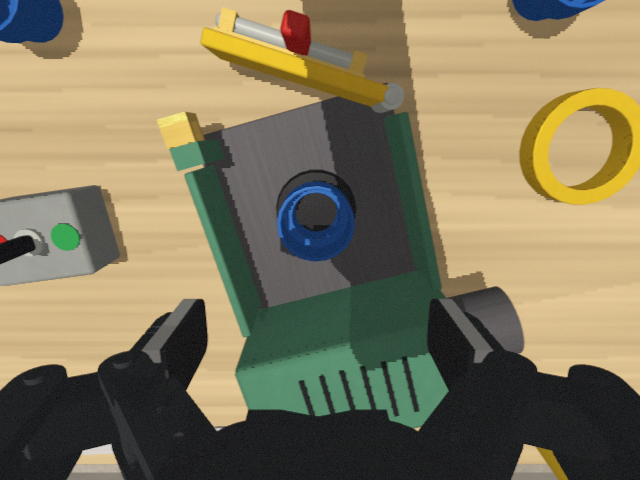

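The wrist view shows the fixed pot at px (316,221), the gate at (290,65) open by about 0.57 rad, the red knob at (295,30) and the brass keeper at (180,130). Next, pot A at (468,-68).

```bash
python3 -m creep '[{"x":-21,"y":-30,"z":0,"wx":0,"wy":0,"wz":0},{"x":-21,"y":-30,"z":0,"wx":0,"wy":0,"wz":0},{"x":-21,"y":-30,"z":0,"wx":0,"wy":0,"wz":0},{"x":-21,"y":-30,"z":0,"wx":0,"wy":0,"wz":0},{"x":-21,"y":-30,"z":-10,"wx":0,"wy":0,"wz":0},{"x":-21,"y":-30,"z":-15,"wx":0,"wy":0,"wz":0},{"x":-21,"y":-30,"z":-15,"wx":0,"wy":0,"wz":0},{"x":-21,"y":-30,"z":-10,"wx":0,"wy":0,"wz":0},{"x":0,"y":0,"z":0,"wx":0,"wy":0,"wz":0},{"x":0,"y":0,"z":0,"wx":0,"wy":0,"wz":0}]' 85
python3 - <<'E'
from h import *
s,im,k=cam('wrist');cv2.imwrite('pics/w2.png',im[::1,:,::-1])
print(s['tcp_pos'],s['joint_pos'].round(2))
for p in pots(im,k,0):print(*p, (p[0]-s['tcp_pos'][:2]).round(1))
E
```

```text
t: 4.3
tcp_pos: [469.2, -67.0, 168.9]
ee_rot: [-0.001, 1.0, 0.0, 0.001]
contact_force: [0.7, 0.2, 1.0]
width: 0.995
finger_force: 0.0
[469.18943492 -67.01675432 168.87461467] [-0.3  -0.02  0.38  1.97  0.01  1.19  1.65]
[ 445.8 -209.3] [114. 199.] 0.99 [ -23.4 -142.3]
[467.1 -67.6] [315. 230.] 0.95 [-2.1 -0.6]
[ 556.3 -241.3] [ 95. 338.] 0.81 [  87.1 -174.3]
```

View pics/w2.png

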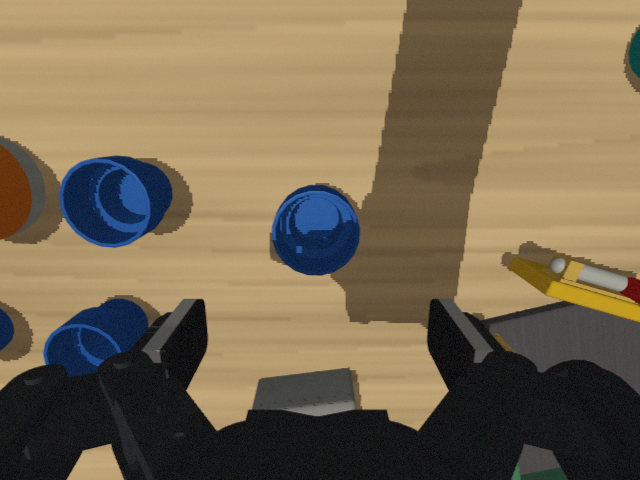

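Blue pot, confirmed at px (315,230). Descending to grasp it.

```bash
python3 -m creep '[{"x":-2,"y":-0.6,"z":-20,"wx":0,"wy":0,"wz":0},{"x":0,"y":0,"z":-25,"wx":0,"wy":0,"wz":0},{"x":0,"y":0,"z":-25,"wx":0,"wy":0,"wz":0},{"x":0,"y":0,"z":-25,"wx":0,"wy":0,"wz":0},{"x":0,"y":0,"z":-20,"wx":0,"wy":0,"wz":0},{"x":0,"y":0,"z":-18,"wx":0,"wy":0,"wz":0},{"x":0,"y":0,"z":-10,"wx":0,"wy":0,"wz":0},{"x":0,"y":0,"z":0,"wx":0,"wy":0,"wz":0},{"x":0,"y":0,"z":0,"wx":0,"wy":0,"wz":0}]' 85
python3 -m creep '[{"x":0,"y":0,"z":0,"wx":0,"wy":0,"wz":0},{"x":0,"y":0,"z":0,"wx":0,"wy":0,"wz":0},{"x":0,"y":0,"z":0,"wx":0,"wy":0,"wz":0},{"x":0,"y":0,"z":0,"wx":0,"wy":0,"wz":0},{"x":0,"y":0,"z":0,"wx":0,"wy":0,"wz":0},{"x":0,"y":0,"z":0,"wx":0,"wy":0,"wz":0}]' 50
```

```text
t: 5.48
tcp_pos: [467.4, -68.3, 26.0]
ee_rot: [-0.001, 1.0, 0.0, 0.001]
contact_force: [0.0, 0.1, -0.8]
width: 0.991
finger_force: 0.0
t: 6.22
tcp_pos: [467.6, -68.5, 26.5]
ee_rot: [-0.001, 1.0, 0.0, 0.001]
contact_force: [0.3, 1.0, 6.9]
width: 0.714
finger_force: 65.6
```

```bash
python3 -m creep '[{"x":0,"y":0,"z":15,"wx":0,"wy":0,"wz":0},{"x":0,"y":0,"z":30,"wx":0,"wy":0,"wz":0},{"x":0,"y":0,"z":40,"wx":0,"wy":0,"wz":0},{"x":10,"y":10,"z":40,"wx":0,"wy":0,"wz":0},{"x":15,"y":23,"z":30,"wx":0,"wy":0,"wz":0},{"x":20,"y":30,"z":20,"wx":0,"wy":0,"wz":0},{"x":20,"y":30,"z":0,"wx":0,"wy":0,"wz":0},{"x":20,"y":30,"z":0,"wx":0,"wy":0,"wz":0},{"x":20,"y":30,"z":0,"wx":0,"wy":0,"wz":0},{"x":20,"y":30,"z":0,"wx":0,"wy":0,"wz":0},{"x":20,"y":30,"z":0,"wx":0,"wy":0,"wz":0},{"x":15,"y":20,"z":0,"wx":0,"wy":0,"wz":0},{"x":8.8,"y":7,"z":0,"wx":0,"wy":0,"wz":0},{"x":0,"y":0,"z":0,"wx":0,"wy":0,"wz":0},{"x":0,"y":0,"z":0,"wx":0,"wy":0,"wz":0}]'
python3 - <<'E'
from h import *
s,im,k=cam('wrist');cv2.imwrite('pics/w3.png',im[::1,:,::-1])
print(s['tcp_pos'])
for p in pots(im,k,s['tcp_pos'][2]-26.5,(0,60)):print(*p, (p[0]-s['tcp_pos'][:2]).round(1))
E
```

```text
t: 8.1
tcp_pos: [635.1, 169.8, 200.6]
ee_rot: [0.0, 1.0, -0.0, -0.0]
contact_force: [-0.3, 0.3, -0.3]
width: 0.719
finger_force: 65.2
[635.11060036 169.84632532 200.6207674 ]
[628.5 170.4] [318. 316.] 1.03 [-6.6  0.6]
```

View pics/w3.png

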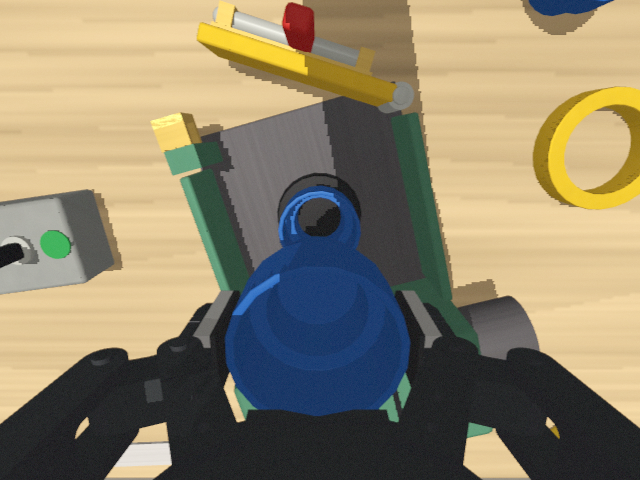

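The pot is held upright at px (318,320) over the fixed pot (318,215). Lowering it.

```bash
python3 -m creep '[{"x":1.3,"y":2,"z":-25,"wx":0,"wy":0,"wz":0},{"x":0,"y":0,"z":-30,"wx":0,"wy":0,"wz":0},{"x":0,"y":0,"z":-25,"wx":0,"wy":0,"wz":0},{"x":0,"y":0,"z":-15,"wx":0,"wy":0,"wz":0},{"x":0,"y":0,"z":0,"wx":0,"wy":0,"wz":0},{"x":0,"y":0,"z":0,"wx":0,"wy":0,"wz":0}]'
python3 -m creep '[{"x":0,"y":0,"z":-5,"wx":0,"wy":0,"wz":0},{"x":0,"y":0,"z":-5,"wx":0,"wy":0,"wz":0},{"x":0,"y":0,"z":-5,"wx":0,"wy":0,"wz":0},{"x":0,"y":0,"z":-5,"wx":0,"wy":0,"wz":0},{"x":0,"y":0,"z":0,"wx":0,"wy":0,"wz":0}]'
python3 -m creep '[{"x":0,"y":0,"z":-5,"wx":0,"wy":0,"wz":0},{"x":0,"y":0,"z":-5,"wx":0,"wy":0,"wz":0},{"x":0,"y":0,"z":-3,"wx":0,"wy":0,"wz":0},{"x":0,"y":0,"z":-2,"wx":0,"wy":0,"wz":0},{"x":0,"y":0,"z":0,"wx":0,"wy":0,"wz":0},{"x":0,"y":0,"z":0,"wx":0,"wy":0,"wz":0}]'
```

```text
t: 8.9
tcp_pos: [637.5, 173.5, 106.7]
ee_rot: [-0.0, 1.0, 0.0, 0.001]
contact_force: [0.2, 1.1, -1.4]
width: 0.72
finger_force: 65.2
t: 9.52
tcp_pos: [636.2, 173.4, 84.6]
ee_rot: [-0.001, 1.0, -0.0, -0.001]
contact_force: [-1.1, 0.1, -0.3]
width: 0.719
finger_force: 65.2
t: 10.28
tcp_pos: [636.6, 173.2, 70.3]
ee_rot: [-0.001, 1.0, -0.0, -0.0]
contact_force: [-0.0, -0.3, -1.1]
width: 0.722
finger_force: 65.3
```

```bash
python3 -m creep '[{"x":0,"y":0,"z":0,"wx":0,"wy":0,"wz":0},{"x":0,"y":0,"z":0,"wx":0,"wy":0,"wz":0},{"x":0,"y":0,"z":0,"wx":0,"wy":0,"wz":0},{"x":0,"y":0,"z":0,"wx":0,"wy":0,"wz":0}]' 85
python3 -m creep '[{"x":0,"y":0,"z":15,"wx":0,"wy":0,"wz":0},{"x":0,"y":0,"z":30,"wx":0,"wy":0,"wz":0},{"x":0,"y":0,"z":40,"wx":0,"wy":0,"wz":0},{"x":0,"y":0,"z":35,"wx":0,"wy":0,"wz":0},{"x":0,"y":0,"z":20,"wx":0,"wy":0,"wz":0},{"x":0,"y":0,"z":0,"wx":0,"wy":0,"wz":0},{"x":0,"y":0,"z":0,"wx":0,"wy":0,"wz":0}]'
python3 - <<'E'
from h import *
s,im,k=cam('wrist');cv2.imwrite('pics/w4.png',im[:,:,::-1]);print(s['tcp_pos'])
for p in pots(im,k,42,(-30,60)):print(*p, (p[0]-s['tcp_pos'][:2]).round(1))
E
```

```text
t: 10.78
tcp_pos: [636.8, 173.7, 70.5]
ee_rot: [-0.001, 1.0, 0.0, 0.0]
contact_force: [-0.3, 0.2, 0.1]
width: 0.992
finger_force: 0.0
t: 11.65
tcp_pos: [635.8, 173.3, 208.7]
ee_rot: [-0.001, 1.0, -0.0, -0.001]
contact_force: [-0.2, 0.3, -0.6]
width: 0.996
finger_force: 0.0
[635.83908876 173.34414333 208.73210484]
[637.2 173.2] [316. 233.] 0.95 [ 1.4 -0.1]
```

View pics/w4.png

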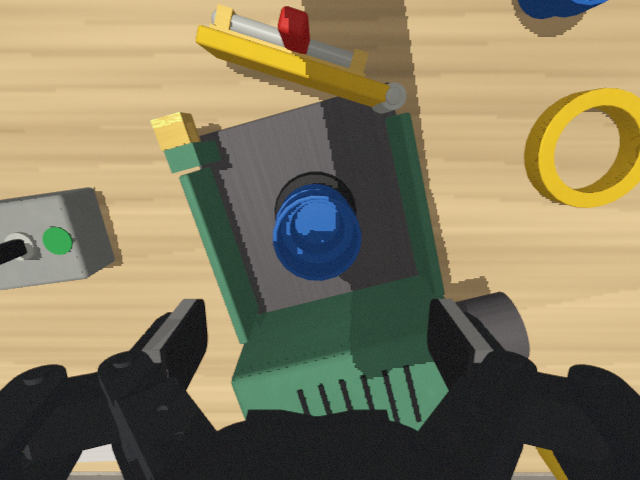

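Nested: px (316,233) shows a single clean stack. Next is pot B at (450,359).

```bash
python3 -m creep '[{"x":-23,"y":23,"z":0,"wx":0,"wy":0,"wz":0},{"x":-23,"y":23,"z":0,"wx":0,"wy":0,"wz":0},{"x":-23,"y":23,"z":0,"wx":0,"wy":0,"wz":0},{"x":-23,"y":23,"z":0,"wx":0,"wy":0,"wz":0},{"x":-23,"y":23,"z":-10,"wx":0,"wy":0,"wz":0},{"x":-23,"y":23,"z":-10,"wx":0,"wy":0,"wz":0},{"x":-23,"y":23,"z":-10,"wx":0,"wy":0,"wz":0},{"x":-25,"y":25,"z":-10,"wx":0,"wy":0,"wz":0},{"x":0,"y":0,"z":0,"wx":0,"wy":0,"wz":0},{"x":0,"y":0,"z":0,"wx":0,"wy":0,"wz":0}]' 85
python3 - <<'E'
from h import *
s,im,k=cam('wrist')
print(s['tcp_pos'],s['joint_pos'].round(2))
for p in pots(im,k,0):print(*p, (p[0]-s['tcp_pos'][:2]).round(1))
s,im,k=cam('top')
for p in pots(im,k,0):print('top',*p)
E
```

```text
t: 12.95
tcp_pos: [450.7, 358.6, 169.4]
ee_rot: [-0.001, 1.0, -0.001, -0.0]
contact_force: [-0.4, -0.4, 0.1]
width: 0.993
finger_force: 0.0
[450.73659991 358.62925587 169.3772855 ] [-0.8   0.2   0.1   1.72 -0.02  1.22  0.87]
[449.9 360. ] [319. 232.] 0.95 [-0.8  1.4]
top [644.  174.7] [284. 193.] 1.17
top [ 572.4 -370.5] [480. 215.] 0.85
top [ 568.4 -245.8] [435. 217.] 0.85
top [ 447.6 -211.6] [425. 261.] 0.84
top [438.6 357.7] [218. 268.] 0.45
```

```bash
python3 -m creep '[{"x":-0.6,"y":1,"z":-20,"wx":0,"wy":0,"wz":0},{"x":0,"y":0,"z":-25,"wx":0,"wy":0,"wz":0},{"x":0,"y":0,"z":-25,"wx":0,"wy":0,"wz":0},{"x":0,"y":0,"z":-25,"wx":0,"wy":0,"wz":0},{"x":0,"y":0,"z":-20,"wx":0,"wy":0,"wz":0},{"x":0,"y":0,"z":-18,"wx":0,"wy":0,"wz":0},{"x":0,"y":0,"z":-10,"wx":0,"wy":0,"wz":0},{"x":0,"y":0,"z":0,"wx":0,"wy":0,"wz":0},{"x":0,"y":0,"z":0,"wx":0,"wy":0,"wz":0}]' 85
python3 -m creep '[{"x":0,"y":0,"z":0,"wx":0,"wy":0,"wz":0},{"x":0,"y":0,"z":0,"wx":0,"wy":0,"wz":0},{"x":0,"y":0,"z":0,"wx":0,"wy":0,"wz":0},{"x":0,"y":0,"z":0,"wx":0,"wy":0,"wz":0},{"x":0,"y":0,"z":0,"wx":0,"wy":0,"wz":0},{"x":0,"y":0,"z":0,"wx":0,"wy":0,"wz":0}]' 50
python3 -m creep '[{"x":0,"y":0,"z":15,"wx":0,"wy":0,"wz":0},{"x":0,"y":0,"z":30,"wx":0,"wy":0,"wz":0},{"x":0,"y":0,"z":40,"wx":0,"wy":0,"wz":0},{"x":10,"y":-10,"z":40,"wx":0,"wy":0,"wz":0},{"x":20,"y":-20,"z":30,"wx":0,"wy":0,"wz":0},{"x":25,"y":-25,"z":30,"wx":0,"wy":0,"wz":0},{"x":30,"y":-30,"z":0,"wx":0,"wy":0,"wz":0},{"x":30,"y":-30,"z":0,"wx":0,"wy":0,"wz":0},{"x":30,"y":-30,"z":0,"wx":0,"wy":0,"wz":0},{"x":20,"y":-20,"z":0,"wx":0,"wy":0,"wz":0},{"x":15,"y":-15,"z":0,"wx":0,"wy":0,"wz":0},{"x":6.4,"y":-6,"z":0,"wx":0,"wy":0,"wz":0},{"x":0,"y":0,"z":0,"wx":0,"wy":0,"wz":0},{"x":0,"y":0,"z":0,"wx":0,"wy":0,"wz":0}]'
```

```text
t: 14.18
tcp_pos: [450.6, 360.9, 28.1]
ee_rot: [-0.001, 1.0, 0.001, 0.001]
contact_force: [-1.3, -0.3, 0.3]
width: 0.998
finger_force: 0.0
t: 14.92
tcp_pos: [451.0, 361.2, 28.8]
ee_rot: [-0.001, 1.0, 0.001, 0.001]
contact_force: [-0.3, -0.8, 7.0]
width: 0.722
finger_force: 65.8
t: 16.68
tcp_pos: [635.7, 176.1, 212.3]
ee_rot: [-0.002, 1.0, 0.0, -0.0]
contact_force: [-0.3, 0.3, -1.1]
width: 0.722
finger_force: 65.5
```

```bash
python3 -m creep '[{"x":1.7,"y":-3,"z":-20,"wx":0,"wy":0,"wz":0},{"x":0,"y":0,"z":-25,"wx":0,"wy":0,"wz":0},{"x":0,"y":0,"z":-20,"wx":0,"wy":0,"wz":0},{"x":0,"y":0,"z":-10,"wx":0,"wy":0,"wz":0},{"x":0,"y":0,"z":0,"wx":0,"wy":0,"wz":0},{"x":0,"y":0,"z":0,"wx":0,"wy":0,"wz":0}]'
python3 -m creep '[{"x":0,"y":0,"z":-5,"wx":0,"wy":0,"wz":0},{"x":0,"y":0,"z":-5,"wx":0,"wy":0,"wz":0},{"x":0,"y":0,"z":-5,"wx":0,"wy":0,"wz":0},{"x":0,"y":0,"z":-5,"wx":0,"wy":0,"wz":0},{"x":0,"y":0,"z":0,"wx":0,"wy":0,"wz":0}]'
python3 -m creep '[{"x":0,"y":0,"z":-5,"wx":0,"wy":0,"wz":0},{"x":0,"y":0,"z":-5,"wx":0,"wy":0,"wz":0},{"x":0,"y":0,"z":-3,"wx":0,"wy":0,"wz":0},{"x":0,"y":0,"z":-2,"wx":0,"wy":0,"wz":0},{"x":0,"y":0,"z":0,"wx":0,"wy":0,"wz":0},{"x":0,"y":0,"z":0,"wx":0,"wy":0,"wz":0}]'
```

```text
t: 17.42
tcp_pos: [638.8, 171.7, 138.3]
ee_rot: [-0.001, 1.0, 0.0, 0.001]
contact_force: [-0.5, 0.3, -0.5]
width: 0.726
finger_force: 65.5
t: 18.05
tcp_pos: [637.7, 171.4, 116.6]
ee_rot: [-0.001, 1.0, -0.0, -0.001]
contact_force: [-0.1, 0.3, -1.8]
width: 0.722
finger_force: 65.5
t: 18.8
tcp_pos: [638.2, 171.6, 102.5]
ee_rot: [-0.001, 1.0, 0.0, 0.0]
contact_force: [-1.1, -0.3, -1.0]
width: 0.722
finger_force: 65.5
```

```bash
python3 -m creep '[{"x":0,"y":0,"z":-1,"wx":0,"wy":0,"wz":0},{"x":0,"y":0,"z":0,"wx":0,"wy":0,"wz":0},{"x":0,"y":0,"z":0,"wx":0,"wy":0,"wz":0},{"x":0,"y":0,"z":0,"wx":0,"wy":0,"wz":0}]' 85
python3 -m creep '[{"x":0,"y":0,"z":15,"wx":0,"wy":0,"wz":0},{"x":0,"y":0,"z":30,"wx":0,"wy":0,"wz":0},{"x":0,"y":0,"z":40,"wx":0,"wy":0,"wz":0},{"x":0,"y":0,"z":35,"wx":0,"wy":0,"wz":0},{"x":0,"y":0,"z":20,"wx":0,"wy":0,"wz":0},{"x":0,"y":0,"z":0,"wx":0,"wy":0,"wz":0},{"x":0,"y":0,"z":0,"wx":0,"wy":0,"wz":0}]'
python3 - <<'E'
from h import *
s,im,k=cam('wrist');cv2.imwrite('pics/w5.png',im[:,:,::-1]);print(s['tcp_pos'])
for p in pots(im,k,72,(-60,60)):print(*p, (p[0]-s['tcp_pos'][:2]).round(1))
E
python3 -m creep '[{"x":-18,"y":-38,"z":0,"wx":0,"wy":0,"wz":0},{"x":-19,"y":-38,"z":0,"wx":0,"wy":0,"wz":0},{"x":-19,"y":-38,"z":0,"wx":0,"wy":0,"wz":0},{"x":-19,"y":-38,"z":0,"wx":0,"wy":0,"wz":0},{"x":-19,"y":-38,"z":-5,"wx":0,"wy":0,"wz":0},{"x":-19,"y":-38,"z":-15,"wx":0,"wy":0,"wz":0},{"x":-19,"y":-38,"z":-15,"wx":0,"wy":0,"wz":0},{"x":-19,"y":-38,"z":-15,"wx":0,"wy":0,"wz":0},{"x":-19,"y":-38,"z":-15,"wx":0,"wy":0,"wz":0},{"x":-19,"y":-38,"z":-5,"wx":0,"wy":0,"wz":0},{"x":0,"y":0,"z":0,"wx":0,"wy":0,"wz":0},{"x":0,"y":0,"z":0,"wx":0,"wy":0,"wz":0}]' 85
python3 - <<'E'
from h import *
s,im,k=cam('wrist');print(s['tcp_pos'],s['joint_pos'].round(2))
for p in pots(im,k,0):print(*p, (p[0]-s['tcp_pos'][:2]).round(1))
E
```

```text
t: 19.3
tcp_pos: [638.3, 171.5, 101.5]
ee_rot: [-0.001, 1.0, 0.0, 0.0]
contact_force: [1.2, 0.2, 0.9]
width: 0.993
finger_force: 0.0
t: 20.18
tcp_pos: [637.4, 171.4, 239.7]
ee_rot: [-0.001, 1.0, -0.0, -0.001]
contact_force: [0.3, -0.1, 0.5]
width: 0.995
finger_force: 0.0
[637.42218677 171.36301096 239.72523779]
[637.5 172.3] [318. 230.] 0.98 [0.1 0.9]
t: 21.72
tcp_pos: [449.0, -207.6, 170.6]
ee_rot: [-0.001, 1.0, 0.0, -0.001]
contact_force: [0.5, 0.6, 1.0]
width: 0.994
finger_force: 0.0
[ 449.01729391 -207.64759412  170.58180335] [-0.14  0.02  0.53  1.92 -0.01  1.2   1.97]
[ 446.3 -210.9] [312. 229.] 0.95 [-2.7 -3.3]
[ 563.7 -245. ] [270. 368.] 1.0 [114.7 -37.4]
[ 546.7 -372.2] [110. 349.] 0.25 [  97.7 -164.6]
```

View pics/w5.png

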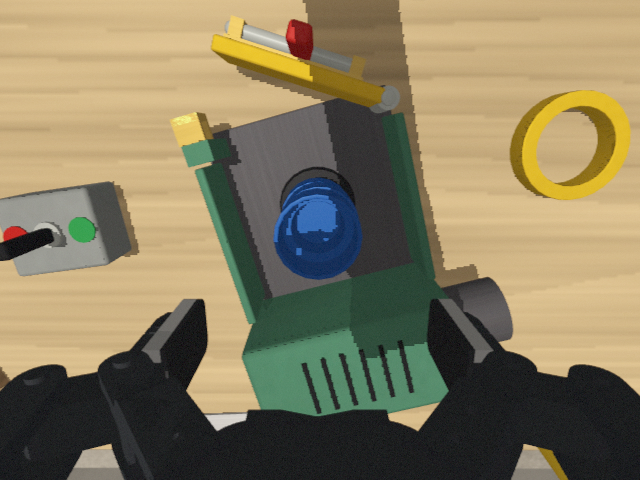

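Two are nested cleanly, px (318,230). Picking pot C.

```bash
python3 -m creep '[{"x":-2.7,"y":-3.6,"z":-20,"wx":0,"wy":0,"wz":0},{"x":0,"y":0,"z":-25,"wx":0,"wy":0,"wz":0},{"x":0,"y":0,"z":-25,"wx":0,"wy":0,"wz":0},{"x":0,"y":0,"z":-25,"wx":0,"wy":0,"wz":0},{"x":0,"y":0,"z":-20,"wx":0,"wy":0,"wz":0},{"x":0,"y":0,"z":-18,"wx":0,"wy":0,"wz":0},{"x":0,"y":0,"z":-10,"wx":0,"wy":0,"wz":0},{"x":0,"y":0,"z":0,"wx":0,"wy":0,"wz":0},{"x":0,"y":0,"z":0,"wx":0,"wy":0,"wz":0}]' 85
python3 -m creep '[{"x":0,"y":0,"z":0,"wx":0,"wy":0,"wz":0},{"x":0,"y":0,"z":0,"wx":0,"wy":0,"wz":0},{"x":0,"y":0,"z":0,"wx":0,"wy":0,"wz":0},{"x":0,"y":0,"z":0,"wx":0,"wy":0,"wz":0},{"x":0,"y":0,"z":0,"wx":0,"wy":0,"wz":0},{"x":0,"y":0,"z":0,"wx":0,"wy":0,"wz":0}]' 50
python3 -m creep '[{"x":0,"y":0,"z":15,"wx":0,"wy":0,"wz":0},{"x":0,"y":0,"z":30,"wx":0,"wy":0,"wz":0},{"x":0,"y":0,"z":40,"wx":0,"wy":0,"wz":0},{"x":0,"y":0,"z":40,"wx":0,"wy":0,"wz":0},{"x":10,"y":20,"z":40,"wx":0,"wy":0,"wz":0},{"x":18,"y":36,"z":30,"wx":0,"wy":0,"wz":0},{"x":20,"y":40,"z":20,"wx":0,"wy":0,"wz":0},{"x":20,"y":40,"z":0,"wx":0,"wy":0,"wz":0},{"x":20,"y":40,"z":0,"wx":0,"wy":0,"wz":0},{"x":20,"y":40,"z":0,"wx":0,"wy":0,"wz":0},{"x":20,"y":40,"z":0,"wx":0,"wy":0,"wz":0},{"x":20,"y":40,"z":0,"wx":0,"wy":0,"wz":0},{"x":20,"y":40,"z":0,"wx":0,"wy":0,"wz":0},{"x":15,"y":30,"z":0,"wx":0,"wy":0,"wz":0},{"x":8,"y":17,"z":0,"wx":0,"wy":0,"wz":0},{"x":0,"y":0,"z":0,"wx":0,"wy":0,"wz":0},{"x":0,"y":0,"z":0,"wx":0,"wy":0,"wz":0}]'
```

```text
t: 22.9
tcp_pos: [447.2, -212.0, 28.9]
ee_rot: [-0.001, 1.0, -0.0, 0.001]
contact_force: [0.8, -0.0, -0.2]
width: 0.997
finger_force: 0.0
t: 23.65
tcp_pos: [447.1, -212.2, 29.7]
ee_rot: [-0.001, 1.0, 0.0, 0.001]
contact_force: [-2.2, 1.0, 6.4]
width: 0.732
finger_force: 64.8
t: 25.78
tcp_pos: [637.4, 168.7, 243.7]
ee_rot: [0.001, 1.0, -0.001, 0.0]
contact_force: [0.3, -0.6, -1.1]
width: 0.725
finger_force: 65.5
```

```bash
python3 -m creep '[{"x":0.5,"y":3.5,"z":-20,"wx":0,"wy":0,"wz":0},{"x":0,"y":0,"z":-25,"wx":0,"wy":0,"wz":0},{"x":0,"y":0,"z":-20,"wx":0,"wy":0,"wz":0},{"x":0,"y":0,"z":-10,"wx":0,"wy":0,"wz":0},{"x":0,"y":0,"z":0,"wx":0,"wy":0,"wz":0},{"x":0,"y":0,"z":0,"wx":0,"wy":0,"wz":0}]'
python3 -m creep '[{"x":0,"y":0,"z":-5,"wx":0,"wy":0,"wz":0},{"x":0,"y":0,"z":-5,"wx":0,"wy":0,"wz":0},{"x":0,"y":0,"z":-5,"wx":0,"wy":0,"wz":0},{"x":0,"y":0,"z":-5,"wx":0,"wy":0,"wz":0},{"x":0,"y":0,"z":0,"wx":0,"wy":0,"wz":0}]'
python3 -m creep '[{"x":0,"y":0,"z":-5,"wx":0,"wy":0,"wz":0},{"x":0,"y":0,"z":-5,"wx":0,"wy":0,"wz":0},{"x":0,"y":0,"z":-3,"wx":0,"wy":0,"wz":0},{"x":0,"y":0,"z":-2,"wx":0,"wy":0,"wz":0},{"x":0,"y":0,"z":0,"wx":0,"wy":0,"wz":0},{"x":0,"y":0,"z":0,"wx":0,"wy":0,"wz":0}]'
```

```text
t: 26.52
tcp_pos: [638.6, 174.5, 169.3]
ee_rot: [-0.001, 1.0, 0.0, 0.001]
contact_force: [0.4, 0.2, -0.3]
width: 0.728
finger_force: 65.5
t: 27.15
tcp_pos: [637.6, 174.3, 147.6]
ee_rot: [-0.001, 1.0, -0.0, -0.001]
contact_force: [-0.1, 0.1, -1.8]
width: 0.72
finger_force: 65.5
t: 27.9
tcp_pos: [638.0, 174.3, 133.4]
ee_rot: [-0.001, 1.0, -0.0, 0.0]
contact_force: [-0.4, -1.2, -1.1]
width: 0.724
finger_force: 65.5
```

```bash
python3 -m creep '[{"x":0,"y":0,"z":-1,"wx":0,"wy":0,"wz":0},{"x":0,"y":0,"z":0,"wx":0,"wy":0,"wz":0},{"x":0,"y":0,"z":0,"wx":0,"wy":0,"wz":0},{"x":0,"y":0,"z":0,"wx":0,"wy":0,"wz":0}]' 85
python3 -m creep '[{"x":0,"y":0,"z":15,"wx":0,"wy":0,"wz":0},{"x":0,"y":0,"z":30,"wx":0,"wy":0,"wz":0},{"x":0,"y":0,"z":40,"wx":0,"wy":0,"wz":0},{"x":0,"y":0,"z":35,"wx":0,"wy":0,"wz":0},{"x":0,"y":0,"z":20,"wx":0,"wy":0,"wz":0},{"x":0,"y":0,"z":0,"wx":0,"wy":0,"wz":0},{"x":0,"y":0,"z":0,"wx":0,"wy":0,"wz":0}]'
python3 - <<'E'
from h import *
s,im,k=cam('wrist');print(s['tcp_pos'])
for p in pots(im,k,102,(-90,60)):print(*p, (p[0]-s['tcp_pos'][:2]).round(1))
E
python3 -m creep '[{"x":-5,"y":-35,"z":0,"wx":0,"wy":0,"wz":0},{"x":-6,"y":-40,"z":0,"wx":0,"wy":0,"wz":0},{"x":-7,"y":-40,"z":0,"wx":0,"wy":0,"wz":0},{"x":-7,"y":-40,"z":0,"wx":0,"wy":0,"wz":0},{"x":-7,"y":-40,"z":0,"wx":0,"wy":0,"wz":0},{"x":-7,"y":-40,"z":0,"wx":0,"wy":0,"wz":0},{"x":-7,"y":-40,"z":-20,"wx":0,"wy":0,"wz":0},{"x":-7,"y":-40,"z":-20,"wx":0,"wy":0,"wz":0},{"x":-7,"y":-40,"z":-25,"wx":0,"wy":0,"wz":0},{"x":-6,"y":-40,"z":-25,"wx":0,"wy":0,"wz":0},{"x":-3,"y":-25,"z":-10,"wx":0,"wy":0,"wz":0},{"x":0,"y":0,"z":0,"wx":0,"wy":0,"wz":0},{"x":0,"y":0,"z":0,"wx":0,"wy":0,"wz":0}]' 85
python3 - <<'E'
from h import *
s,im,k=cam('wrist');print(s['tcp_pos'],s['joint_pos'].round(2))
for p in pots(im,k,0):print(*p, (p[0]-s['tcp_pos'][:2]).round(1))
E
```

```text
t: 28.4
tcp_pos: [638.0, 174.5, 132.5]
ee_rot: [-0.001, 1.0, 0.0, 0.0]
contact_force: [1.1, 0.3, 0.3]
width: 0.996
finger_force: 0.0
t: 29.28
tcp_pos: [637.6, 174.3, 271.7]
ee_rot: [-0.001, 1.0, -0.0, -0.0]
contact_force: [0.7, -0.1, -0.6]
width: 0.993
finger_force: 0.0
[637.59156158 174.31431337 271.71563758]
[636.9 173.5] [315. 227.] 0.98 [-0.7 -0.8]
t: 30.95
tcp_pos: [569.4, -244.0, 172.1]
ee_rot: [-0.001, 1.0, 0.001, -0.0]
contact_force: [-0.9, -0.4, -0.1]
width: 0.993
finger_force: 0.0
[ 569.36558489 -244.03739128  172.07917396] [-0.02  0.31  0.47  1.63 -0.15  1.24  2.05]
[ 567.5 -245.8] [314. 230.] 0.95 [-1.9 -1.8]
[ 571.1 -369.6] [144. 233.] 0.99 [   1.7 -125.6]
```

```bash
python3 -m creep '[{"x":-1.9,"y":-2,"z":-20,"wx":0,"wy":0,"wz":0},{"x":0,"y":0,"z":-25,"wx":0,"wy":0,"wz":0},{"x":0,"y":0,"z":-25,"wx":0,"wy":0,"wz":0},{"x":0,"y":0,"z":-25,"wx":0,"wy":0,"wz":0},{"x":0,"y":0,"z":-20,"wx":0,"wy":0,"wz":0},{"x":0,"y":0,"z":-19,"wx":0,"wy":0,"wz":0},{"x":0,"y":0,"z":-10,"wx":0,"wy":0,"wz":0},{"x":0,"y":0,"z":0,"wx":0,"wy":0,"wz":0},{"x":0,"y":0,"z":0,"wx":0,"wy":0,"wz":0}]' 85
python3 -m creep '[{"x":0,"y":0,"z":0,"wx":0,"wy":0,"wz":0},{"x":0,"y":0,"z":0,"wx":0,"wy":0,"wz":0},{"x":0,"y":0,"z":0,"wx":0,"wy":0,"wz":0},{"x":0,"y":0,"z":0,"wx":0,"wy":0,"wz":0},{"x":0,"y":0,"z":0,"wx":0,"wy":0,"wz":0},{"x":0,"y":0,"z":0,"wx":0,"wy":0,"wz":0}]' 50
python3 -m creep '[{"x":0,"y":0,"z":15,"wx":0,"wy":0,"wz":0},{"x":0,"y":0,"z":30,"wx":0,"wy":0,"wz":0},{"x":0,"y":0,"z":45,"wx":0,"wy":0,"wz":0},{"x":0,"y":0,"z":45,"wx":0,"wy":0,"wz":0},{"x":3,"y":20,"z":45,"wx":0,"wy":0,"wz":0},{"x":6,"y":35,"z":40,"wx":0,"wy":0,"wz":0},{"x":7,"y":40,"z":25,"wx":0,"wy":0,"wz":0},{"x":7,"y":40,"z":0,"wx":0,"wy":0,"wz":0},{"x":7,"y":40,"z":0,"wx":0,"wy":0,"wz":0},{"x":7,"y":40,"z":0,"wx":0,"wy":0,"wz":0},{"x":7,"y":40,"z":0,"wx":0,"wy":0,"wz":0},{"x":7,"y":40,"z":0,"wx":0,"wy":0,"wz":0},{"x":7,"y":40,"z":0,"wx":0,"wy":0,"wz":0},{"x":6,"y":40,"z":0,"wx":0,"wy":0,"wz":0},{"x":3,"y":30,"z":0,"wx":0,"wy":0,"wz":0},{"x":3,"y":14,"z":0,"wx":0,"wy":0,"wz":0},{"x":0,"y":0,"z":0,"wx":0,"wy":0,"wz":0},{"x":0,"y":0,"z":0,"wx":0,"wy":0,"wz":0}]'
```

```text
t: 32.12
tcp_pos: [567.7, -248.0, 29.1]
ee_rot: [-0.001, 1.0, -0.0, 0.001]
contact_force: [0.6, -0.4, 0.9]
width: 1.0
finger_force: 0.0
t: 32.88
tcp_pos: [568.2, -248.1, 29.7]
ee_rot: [-0.001, 1.0, -0.0, 0.001]
contact_force: [-0.5, 0.0, 6.5]
width: 0.717
finger_force: 65.6
t: 35.12
tcp_pos: [637.3, 169.0, 273.6]
ee_rot: [0.001, 1.0, -0.001, 0.0]
contact_force: [-0.1, 0.4, 0.2]
width: 0.715
finger_force: 65.1
```

```bash
python3 -m creep '[{"x":0,"y":2.6,"z":-20,"wx":0,"wy":0,"wz":0},{"x":0,"y":0,"z":-25,"wx":0,"wy":0,"wz":0},{"x":0,"y":0,"z":-20,"wx":0,"wy":0,"wz":0},{"x":0,"y":0,"z":-10,"wx":0,"wy":0,"wz":0},{"x":0,"y":0,"z":0,"wx":0,"wy":0,"wz":0},{"x":0,"y":0,"z":0,"wx":0,"wy":0,"wz":0}]'
python3 -m creep '[{"x":0,"y":0,"z":-5,"wx":0,"wy":0,"wz":0},{"x":0,"y":0,"z":-5,"wx":0,"wy":0,"wz":0},{"x":0,"y":0,"z":-5,"wx":0,"wy":0,"wz":0},{"x":0,"y":0,"z":-5,"wx":0,"wy":0,"wz":0},{"x":0,"y":0,"z":0,"wx":0,"wy":0,"wz":0}]'
python3 -m creep '[{"x":0,"y":0,"z":-5,"wx":0,"wy":0,"wz":0},{"x":0,"y":0,"z":-5,"wx":0,"wy":0,"wz":0},{"x":0,"y":0,"z":-3,"wx":0,"wy":0,"wz":0},{"x":0,"y":0,"z":-2,"wx":0,"wy":0,"wz":0},{"x":0,"y":0,"z":0,"wx":0,"wy":0,"wz":0},{"x":0,"y":0,"z":0,"wx":0,"wy":0,"wz":0}]'
```

```text
t: 35.88
tcp_pos: [637.7, 174.1, 199.3]
ee_rot: [-0.001, 1.0, 0.0, 0.001]
contact_force: [0.4, 0.1, -0.7]
width: 0.718
finger_force: 65.1
t: 36.5
tcp_pos: [636.7, 173.9, 177.6]
ee_rot: [-0.001, 1.0, -0.0, -0.001]
contact_force: [0.4, 0.4, -0.5]
width: 0.719
finger_force: 65.1
t: 37.25
tcp_pos: [637.2, 174.0, 163.5]
ee_rot: [-0.001, 1.0, 0.0, 0.0]
contact_force: [0.8, 0.4, -0.5]
width: 0.715
finger_force: 65.1
```

Release, check, then go to pot E at (571,-370).

```bash
python3 -m creep '[{"x":0,"y":0,"z":-1,"wx":0,"wy":0,"wz":0},{"x":0,"y":0,"z":0,"wx":0,"wy":0,"wz":0},{"x":0,"y":0,"z":0,"wx":0,"wy":0,"wz":0},{"x":0,"y":0,"z":0,"wx":0,"wy":0,"wz":0}]' 85
python3 -m creep '[{"x":0,"y":0,"z":15,"wx":0,"wy":0,"wz":0},{"x":0,"y":0,"z":30,"wx":0,"wy":0,"wz":0},{"x":0,"y":0,"z":40,"wx":0,"wy":0,"wz":0},{"x":0,"y":0,"z":35,"wx":0,"wy":0,"wz":0},{"x":0,"y":0,"z":20,"wx":0,"wy":0,"wz":0},{"x":0,"y":0,"z":0,"wx":0,"wy":0,"wz":0},{"x":0,"y":0,"z":0,"wx":0,"wy":0,"wz":0}]'
python3 - <<'E'
from h import *
s,im,k=cam('wrist');print(s['tcp_pos'])
for p in pots(im,k,132,(-120,60)):print(*p, (p[0]-s['tcp_pos'][:2]).round(1))
E
python3 -m creep '[{"x":-3,"y":-35,"z":0,"wx":0,"wy":0,"wz":0},{"x":-4,"y":-45,"z":0,"wx":0,"wy":0,"wz":0},{"x":-5,"y":-45,"z":0,"wx":0,"wy":0,"wz":0},{"x":-6,"y":-45,"z":0,"wx":0,"wy":0,"wz":0},{"x":-6,"y":-45,"z":0,"wx":0,"wy":0,"wz":0},{"x":-6,"y":-45,"z":0,"wx":0,"wy":0,"wz":0},{"x":-6,"y":-45,"z":-10,"wx":0,"wy":0,"wz":0},{"x":-6,"y":-45,"z":-20,"wx":0,"wy":0,"wz":0},{"x":-6,"y":-45,"z":-25,"wx":0,"wy":0,"wz":0},{"x":-6,"y":-45,"z":-25,"wx":0,"wy":0,"wz":0},{"x":-6,"y":-45,"z":-25,"wx":0,"wy":0,"wz":0},{"x":-5,"y":-45,"z":-15,"wx":0,"wy":0,"wz":0},{"x":-2,"y":-12,"z":-10,"wx":0,"wy":0,"wz":0},{"x":0,"y":0,"z":0,"wx":0,"wy":0,"wz":0},{"x":0,"y":0,"z":0,"wx":0,"wy":0,"wz":0}]' 85
python3 - <<'E'
from h import *
s,im,k=cam('wrist');print(s['tcp_pos'],s['joint_pos'].round(2))
for p in pots(im,k,0):print(*p, (p[0]-s['tcp_pos'][:2]).round(1))
E
```

```text
t: 37.75
tcp_pos: [637.1, 174.0, 162.5]
ee_rot: [-0.001, 1.0, 0.0, 0.0]
contact_force: [-0.4, 0.5, 0.6]
width: 0.992
finger_force: 0.0
t: 38.62
tcp_pos: [636.7, 173.9, 301.7]
ee_rot: [-0.001, 1.0, -0.0, -0.0]
contact_force: [-0.2, 1.6, -0.1]
width: 1.0
finger_force: 0.0
[636.71399312 173.90156857 301.67221713]
[636.7 174.1] [317. 227.] 0.98 [-0.   0.2]
t: 40.55
tcp_pos: [571.3, -365.9, 172.5]
ee_rot: [-0.002, 1.0, 0.001, 0.0]
contact_force: [0.1, 0.2, 1.1]
width: 0.998
finger_force: 0.0
[ 571.26513194 -365.86695092  172.51178697] [ 0.16  0.44  0.51  1.47 -0.22  1.29  2.26]
[ 571.5 -371.1] [309. 232.] 0.95 [ 0.2 -5.2]
```

```bash
python3 -m creep '[{"x":0,"y":-4,"z":-20,"wx":0,"wy":0,"wz":0},{"x":0,"y":0,"z":-25,"wx":0,"wy":0,"wz":0},{"x":0,"y":0,"z":-25,"wx":0,"wy":0,"wz":0},{"x":0,"y":0,"z":-25,"wx":0,"wy":0,"wz":0},{"x":0,"y":0,"z":-20,"wx":0,"wy":0,"wz":0},{"x":0,"y":0,"z":-19,"wx":0,"wy":0,"wz":0},{"x":0,"y":0,"z":-10,"wx":0,"wy":0,"wz":0},{"x":0,"y":0,"z":0,"wx":0,"wy":0,"wz":0},{"x":0,"y":0,"z":0,"wx":0,"wy":0,"wz":0}]' 85
python3 -m creep '[{"x":0,"y":0,"z":0,"wx":0,"wy":0,"wz":0},{"x":0,"y":0,"z":0,"wx":0,"wy":0,"wz":0},{"x":0,"y":0,"z":0,"wx":0,"wy":0,"wz":0},{"x":0,"y":0,"z":0,"wx":0,"wy":0,"wz":0},{"x":0,"y":0,"z":0,"wx":0,"wy":0,"wz":0},{"x":0,"y":0,"z":0,"wx":0,"wy":0,"wz":0}]' 50
python3 -m creep '[{"x":0,"y":0,"z":15,"wx":0,"wy":0,"wz":0},{"x":0,"y":0,"z":30,"wx":0,"wy":0,"wz":0},{"x":0,"y":0,"z":45,"wx":0,"wy":0,"wz":0},{"x":0,"y":0,"z":45,"wx":0,"wy":0,"wz":0},{"x":3,"y":20,"z":45,"wx":0,"wy":0,"wz":0},{"x":4,"y":35,"z":45,"wx":0,"wy":0,"wz":0},{"x":5,"y":45,"z":30,"wx":0,"wy":0,"wz":0},{"x":6,"y":45,"z":20,"wx":0,"wy":0,"wz":0},{"x":6,"y":45,"z":0,"wx":0,"wy":0,"wz":0},{"x":6,"y":45,"z":0,"wx":0,"wy":0,"wz":0},{"x":6,"y":45,"z":0,"wx":0,"wy":0,"wz":0},{"x":6,"y":45,"z":0,"wx":0,"wy":0,"wz":0},{"x":6,"y":45,"z":0,"wx":0,"wy":0,"wz":0},{"x":6,"y":45,"z":0,"wx":0,"wy":0,"wz":0},{"x":6,"y":45,"z":0,"wx":0,"wy":0,"wz":0},{"x":4,"y":45,"z":0,"wx":0,"wy":0,"wz":0},{"x":1,"y":30,"z":0,"wx":0,"wy":0,"wz":0},{"x":0.5,"y":10,"z":0,"wx":0,"wy":0,"wz":0},{"x":0,"y":0,"z":0,"wx":0,"wy":0,"wz":0},{"x":0,"y":0,"z":0,"wx":0,"wy":0,"wz":0}]'
```

```text
t: 41.72
tcp_pos: [570.7, -372.5, 29.3]
ee_rot: [-0.001, 1.0, -0.0, 0.001]
contact_force: [-0.1, 0.1, 0.2]
width: 0.999
finger_force: 0.0
t: 42.48
tcp_pos: [571.0, -372.6, 29.9]
ee_rot: [-0.001, 1.0, -0.001, 0.001]
contact_force: [-0.0, -1.6, 6.2]
width: 0.715
finger_force: 65.7
t: 44.98
tcp_pos: [635.9, 170.4, 303.6]
ee_rot: [0.001, 1.0, -0.001, 0.0]
contact_force: [0.5, -1.1, -1.6]
width: 0.719
finger_force: 65.4
```

```bash
python3 -m creep '[{"x":0.2,"y":1.5,"z":-20,"wx":0,"wy":0,"wz":0},{"x":0,"y":0,"z":-25,"wx":0,"wy":0,"wz":0},{"x":0,"y":0,"z":-20,"wx":0,"wy":0,"wz":0},{"x":0,"y":0,"z":-10,"wx":0,"wy":0,"wz":0},{"x":0,"y":0,"z":0,"wx":0,"wy":0,"wz":0},{"x":0,"y":0,"z":0,"wx":0,"wy":0,"wz":0}]'
python3 -m creep '[{"x":0,"y":0,"z":-5,"wx":0,"wy":0,"wz":0},{"x":0,"y":0,"z":-5,"wx":0,"wy":0,"wz":0},{"x":0,"y":0,"z":-5,"wx":0,"wy":0,"wz":0},{"x":0,"y":0,"z":-5,"wx":0,"wy":0,"wz":0},{"x":0,"y":0,"z":0,"wx":0,"wy":0,"wz":0}]'
python3 -m creep '[{"x":0,"y":0,"z":-5,"wx":0,"wy":0,"wz":0},{"x":0,"y":0,"z":-5,"wx":0,"wy":0,"wz":0},{"x":0,"y":0,"z":-3,"wx":0,"wy":0,"wz":0},{"x":0,"y":0,"z":-2,"wx":0,"wy":0,"wz":0},{"x":0,"y":0,"z":0,"wx":0,"wy":0,"wz":0},{"x":0,"y":0,"z":0,"wx":0,"wy":0,"wz":0}]'
```

```text
t: 45.72
tcp_pos: [636.3, 174.5, 229.4]
ee_rot: [-0.001, 1.0, 0.0, 0.001]
contact_force: [0.6, -0.2, -1.3]
width: 0.723
finger_force: 65.4
t: 46.35
tcp_pos: [635.4, 174.4, 207.6]
ee_rot: [-0.001, 1.0, -0.0, -0.001]
contact_force: [0.4, 0.3, -1.9]
width: 0.718
finger_force: 65.4
t: 47.1
tcp_pos: [635.9, 174.5, 193.6]
ee_rot: [-0.001, 1.0, 0.0, 0.0]
contact_force: [-0.6, -0.5, -0.2]
width: 0.722
finger_force: 65.4
```

```bash
python3 -m creep '[{"x":0,"y":0,"z":-1,"wx":0,"wy":0,"wz":0},{"x":0,"y":0,"z":0,"wx":0,"wy":0,"wz":0},{"x":0,"y":0,"z":0,"wx":0,"wy":0,"wz":0},{"x":0,"y":0,"z":0,"wx":0,"wy":0,"wz":0}]' 85
python3 -m creep '[{"x":0,"y":0,"z":15,"wx":0,"wy":0,"wz":0},{"x":0,"y":0,"z":30,"wx":0,"wy":0,"wz":0},{"x":0,"y":0,"z":40,"wx":0,"wy":0,"wz":0},{"x":0,"y":0,"z":35,"wx":0,"wy":0,"wz":0},{"x":0,"y":0,"z":10,"wx":0,"wy":0,"wz":0},{"x":0,"y":0,"z":0,"wx":0,"wy":0,"wz":0},{"x":0,"y":0,"z":0,"wx":0,"wy":0,"wz":0}]'
python3 - <<'E'
from h import *
s,im,k=cam('wrist');print(s['tcp_pos'],s['joint_pos'].round(2))
for p in pots(im,k,162,(-150,60)):print(*p, (p[0]-s['tcp_pos'][:2]).round(1))
for n in('hinge','keeper','gate_edge','bolt_knob','feeder'):
    print(n,[([round(v) for v in d['position']],round(d['confidence'],2)) for d in spotter.pinpoint('wrist',n)][:2])
s,a_,k2=cam('side')
c=proj([[637,173,150]],k2)[0].astype(int);print(c)
cr=a_[c[1]-80:c[1]+110,c[0]-120:c[0]+130]
cv2.imwrite('pics/s6.png',np.hstack([cv2.resize(im,(480,360)),cv2.resize(cr,(320,360)) if 0 else cv2.resize(cr,None,fx=360/cr.shape[0],fy=360/cr.shape[0])[:, :320]])[:,:,::-1])
E
```

```text
t: 47.6
tcp_pos: [635.8, 174.5, 192.5]
ee_rot: [-0.001, 1.0, 0.0, 0.0]
contact_force: [-0.4, 0.7, 0.7]
width: 0.995
finger_force: 0.0
t: 48.48
tcp_pos: [635.2, 174.4, 320.7]
ee_rot: [-0.001, 1.0, -0.0, -0.001]
contact_force: [-0.4, -0.4, -0.2]
width: 0.993
finger_force: 0.0
[635.15198112 174.3695768  320.65032039] [-0.51  0.32  0.27  1.29 -0.08  1.55  1.32]
[636.7 174.6] [317. 232.] 0.98 [1.5 0.2]
hinge [([538, 226, 3], 0.67)]
keeper [([568, 68, 58], 0.6)]
gate_edge [([503, 90, 74], 0.91)]
bolt_knob [([505, 160, 118], 0.8)]
feeder []
[350 187]
```

View pics/s6.png

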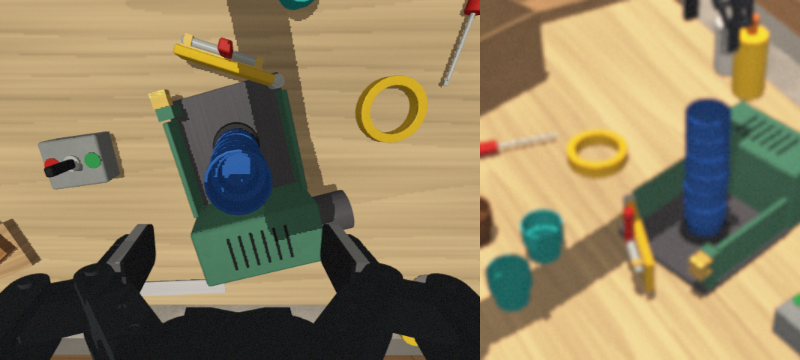

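All six pots stand in one even stack: side crop px (707,170), wrist (240,180). Feeder yaw is about 15.3°, the gate is open about 0.55 rad, and the knob is near (506,161). Next I turn the tool to the feeder axes, shut the fingers and come down outside the knob.

```bash
python3 -m creep '[{"x":-34,"y":-7.2,"z":0,"wx":0,"wy":0,"wz":3},{"x":-34,"y":-7.2,"z":0,"wx":0,"wy":0,"wz":3},{"x":-34,"y":-7.2,"z":0,"wx":0,"wy":0,"wz":3},{"x":-34,"y":-7.2,"z":0,"wx":0,"wy":0,"wz":3},{"x":-34,"y":-7.2,"z":0,"wx":0,"wy":0,"wz":3.3},{"x":0,"y":0,"z":0,"wx":0,"wy":0,"wz":0},{"x":0,"y":0,"z":-40,"wx":0,"wy":0,"wz":0},{"x":0,"y":0,"z":-45,"wx":0,"wy":0,"wz":0},{"x":0,"y":0,"z":-45,"wx":0,"wy":0,"wz":0},{"x":0,"y":0,"z":-40,"wx":0,"wy":0,"wz":0},{"x":0,"y":0,"z":-30,"wx":0,"wy":0,"wz":0},{"x":0,"y":0,"z":-20,"wx":0,"wy":0,"wz":0},{"x":0,"y":0,"z":-10,"wx":0,"wy":0,"wz":0},{"x":0,"y":0,"z":0,"wx":0,"wy":0,"wz":0},{"x":0,"y":0,"z":0,"wx":0,"wy":0,"wz":0}]' 0
python3 - <<'E'
from h import *
s,im,k=cam('wrist');print(s['tcp_pos'],R.from_quat(s['ee_rot']).as_matrix().round(3)[:,1],s['joint_pos'].round(2))
cv2.imwrite('pics/w7.png',im[:,:,::-1])
E
```

```text
t: 50.7
tcp_pos: [466.7, 138.7, 93.2]
ee_rot: [-0.134, 0.991, 0.0, 0.001]
contact_force: [0.5, 1.2, 0.4]
width: 0.002
finger_force: 0.0
[466.66790943 138.74657634  93.23617279] [-0.265  0.964  0.   ] [-0.55  0.09  0.22  2.02 -0.02  1.03  1.52]
```

View pics/w7.png

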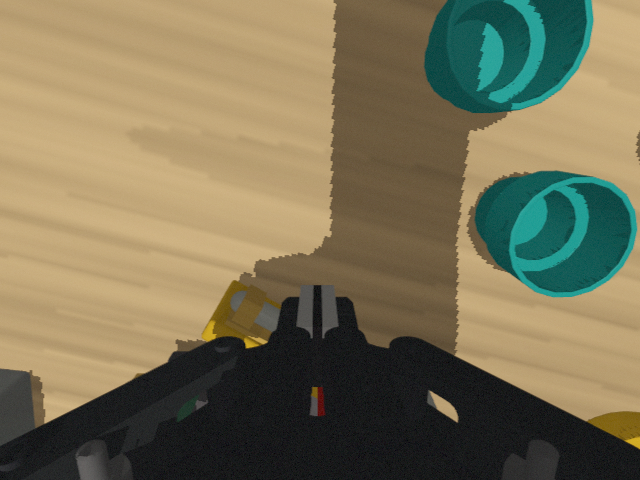

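The knob shows in the finger gap at px (317,400), so the fingers are lined up. The pots at the right are turquoise and clear. Pushing the gate along feeder +x.

```bash
python3 -m creep '[{"x":8.7,"y":2.4,"z":-4,"wx":0,"wy":0,"wz":0},{"x":8.7,"y":2.4,"z":0,"wx":0,"wy":0,"wz":0},{"x":5.8,"y":1.6,"z":0,"wx":0,"wy":0,"wz":0},{"x":5.8,"y":1.6,"z":0,"wx":0,"wy":0,"wz":0},{"x":5.8,"y":1.6,"z":0,"wx":0,"wy":0,"wz":0},{"x":5.8,"y":1.6,"z":0,"wx":0,"wy":0,"wz":0},{"x":5.8,"y":1.6,"z":0,"wx":0,"wy":0,"wz":0},{"x":5.8,"y":1.6,"z":0,"wx":0,"wy":0,"wz":0},{"x":0,"y":0,"z":0,"wx":0,"wy":0,"wz":0}]'
python3 -m creep '[{"x":1.9,"y":0.5,"z":0,"wx":0,"wy":0,"wz":0},{"x":1.9,"y":0.5,"z":0,"wx":0,"wy":0,"wz":0},{"x":0,"y":0,"z":0,"wx":0,"wy":0,"wz":0}]'
python3 -m creep '[{"x":1.9,"y":0.5,"z":0,"wx":0,"wy":0,"wz":0},{"x":0,"y":0,"z":0,"wx":0,"wy":0,"wz":0}]'
```

```text
t: 51.88
tcp_pos: [519.2, 154.0, 88.8]
ee_rot: [-0.134, 0.991, 0.001, 0.001]
contact_force: [-1.0, -0.1, 0.5]
width: -0.002
finger_force: 0.0
t: 52.25
tcp_pos: [522.0, 154.1, 88.5]
ee_rot: [-0.134, 0.991, 0.0, 0.0]
contact_force: [-0.0, -0.1, 0.6]
width: -0.001
finger_force: 0.0
t: 52.5
tcp_pos: [523.8, 154.4, 88.3]
ee_rot: [-0.134, 0.991, 0.0, 0.0]
contact_force: [0.3, -0.8, 0.2]
width: 0.001
finger_force: 0.2
```

```bash
for i in 1; do python3 -m creep '[{"x":1.9,"y":0.5,"z":0,"wx":0,"wy":0,"wz":0},{"x":0,"y":0,"z":0,"wx":0,"wy":0,"wz":0}]' | grep -E "tcp|force"; done
python3 -m creep '[{"x":1.5,"y":0.4,"z":0,"wx":0,"wy":0,"wz":0},{"x":0,"y":0,"z":0,"wx":0,"wy":0,"wz":0}]' | grep -E "tcp|force"
python3 -m creep '[{"x":1.5,"y":0.4,"z":0,"wx":0,"wy":0,"wz":0},{"x":0,"y":0,"z":0,"wx":0,"wy":0,"wz":0}]'| grep -E "tcp|force"
```

```text
tcp_pos: [525.7, 154.9, 88.3]
contact_force: [-0.8, -0.4, 0.4]
finger_force: 0.3
tcp_pos: [527.0, 155.1, 88.3]
contact_force: [-1.8, -1.3, -0.0]
finger_force: 0.9
tcp_pos: [527.0, 155.1, 88.2]
contact_force: [-5.5, -3.4, 4.8]
finger_force: 3.3
```

The gate hit its stop at x≈527, as predicted. I'll back off, rise and look.

```bash
python3 -m creep '[{"x":-10,"y":-2.7,"z":0,"wx":0,"wy":0,"wz":0},{"x":-20,"y":-5.3,"z":10,"wx":0,"wy":0,"wz":0},{"x":-10,"y":-2.7,"z":40,"wx":0,"wy":0,"wz":0},{"x":0,"y":0,"z":50,"wx":0,"wy":0,"wz":0},{"x":20,"y":5.3,"z":50,"wx":0,"wy":0,"wz":0},{"x":20,"y":5.3,"z":30,"wx":0,"wy":0,"wz":0},{"x":0,"y":0,"z":0,"wx":0,"wy":0,"wz":0},{"x":0,"y":0,"z":0,"wx":0,"wy":0,"wz":0}]' 0
python3 - <<'E'
from h import *
s,im,k=cam('wrist');print(s['tcp_pos'])
cv2.imwrite('pics/w8.png',im[:,:,::-1])
F=lambda p:[637+.9646*p[0]-.2639*p[1],173+.2639*p[0]+.9646*p[1]]
for nm,p,z in(('knob',(-93,8-3),118),('edge',(-78,-62),74),('keeper',(-93,-81),73)):print(nm,proj([[*F(p),z]],k).round())
for n in('gate_edge','bolt_knob','keeper','hinge'):
    print(n,[([round(v) for v in d['position']],round(d['confidence'],2)) for d in spotter.pinpoint('wrist',n)][:2])
E
```

```text
t: 54.25
tcp_pos: [527.8, 155.6, 267.4]
ee_rot: [-0.134, 0.991, 0.0, -0.001]
contact_force: [-0.4, 0.4, -0.5]
width: -0.002
finger_force: 0.0
[527.81827136 155.6295163  267.39794412]
knob [[307. 244.]]
edge [[237. 246.]]
keeper [[216. 230.]]
gate_edge [([581, 87, 73], 0.65)]
bolt_knob [([546, 157, 117], 0.68)]
keeper [([571, 70, 56], 0.74)]
hinge [([539, 225, 2], 0.68)]
```

View pics/w8.png

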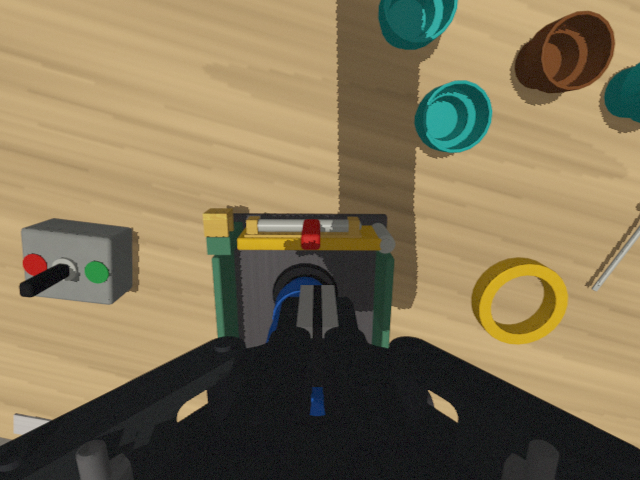

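Gate shut and parallel to the front; knob at px (311,235), keeper at (217,225), bolt still drawn back. Now down on the hinge side of the knob.

```bash
python3 -m creep '[{"x":4.5,"y":32,"z":0,"wx":0,"wy":0,"wz":0},{"x":0,"y":0,"z":-30,"wx":0,"wy":0,"wz":0},{"x":0,"y":0,"z":-40,"wx":0,"wy":0,"wz":0},{"x":0,"y":0,"z":-40,"wx":0,"wy":0,"wz":0},{"x":0,"y":0,"z":-35,"wx":0,"wy":0,"wz":0},{"x":0,"y":0,"z":-20,"wx":0,"wy":0,"wz":0},{"x":0,"y":0,"z":-12,"wx":0,"wy":0,"wz":0},{"x":0,"y":0,"z":0,"wx":0,"wy":0,"wz":0},{"x":0,"y":0,"z":0,"wx":0,"wy":0,"wz":0}]' 0
python3 -m creep '[{"x":1.1,"y":-3.9,"z":0,"wx":0,"wy":0,"wz":0},{"x":1.1,"y":-3.9,"z":0,"wx":0,"wy":0,"wz":0},{"x":1.1,"y":-3.9,"z":0,"wx":0,"wy":0,"wz":0},{"x":0,"y":0,"z":0,"wx":0,"wy":0,"wz":0}]'
python3 -m creep '[{"x":1.1,"y":-3.9,"z":0,"wx":0,"wy":0,"wz":0},{"x":1.1,"y":-3.9,"z":0,"wx":0,"wy":0,"wz":0},{"x":0,"y":0,"z":0,"wx":0,"wy":0,"wz":0}]'
```

```text
t: 55.62
tcp_pos: [533.8, 187.9, 92.3]
ee_rot: [-0.134, 0.991, 0.0, 0.001]
contact_force: [1.3, -0.0, 1.2]
width: 0.001
finger_force: 0.0
t: 56.12
tcp_pos: [536.6, 175.4, 91.5]
ee_rot: [-0.133, 0.991, 0.0, 0.0]
contact_force: [0.7, 0.5, 0.0]
width: 0.0
finger_force: 0.0
t: 56.5
tcp_pos: [538.6, 168.0, 91.4]
ee_rot: [-0.134, 0.991, 0.0, 0.0]
contact_force: [-0.1, 1.0, 1.1]
width: 0.002
finger_force: 0.8
```

```bash
python3 -m creep '[{"x":1.1,"y":-3.9,"z":0,"wx":0,"wy":0,"wz":0},{"x":1.1,"y":-3.9,"z":0,"wx":0,"wy":0,"wz":0},{"x":1.1,"y":-3.9,"z":0,"wx":0,"wy":0,"wz":0},{"x":1.1,"y":-3.9,"z":0,"wx":0,"wy":0,"wz":0},{"x":0,"y":0,"z":0,"wx":0,"wy":0,"wz":0}]'|grep -E "tcp|force"
python3 -m creep '[{"x":1.1,"y":-3.9,"z":0,"wx":0,"wy":0,"wz":0},{"x":1.1,"y":-3.9,"z":0,"wx":0,"wy":0,"wz":0},{"x":1.1,"y":-3.9,"z":0,"wx":0,"wy":0,"wz":0},{"x":1.1,"y":-3.9,"z":0,"wx":0,"wy":0,"wz":0},{"x":0,"y":0,"z":0,"wx":0,"wy":0,"wz":0}]'|grep -E "tcp|force"
python3 -m creep '[{"x":0.8,"y":-2.9,"z":0,"wx":0,"wy":0,"wz":0},{"x":0.5,"y":-1.9,"z":0,"wx":0,"wy":0,"wz":0},{"x":0,"y":0,"z":0,"wx":0,"wy":0,"wz":0}]'|grep -E "tcp|force"
```

```text
tcp_pos: [543.2, 151.5, 91.3]
contact_force: [-0.2, 0.2, 0.5]
finger_force: 0.3
tcp_pos: [547.6, 135.9, 91.3]
contact_force: [-1.3, 0.8, 0.9]
finger_force: 0.3
tcp_pos: [548.8, 131.8, 91.3]
contact_force: [-0.3, 0.7, -0.3]
finger_force: 0.8
```

Run:
```python
from h import *
s,im,k=cam('wrist')
F=lambda p:[637+.9646*p[0]-.2639*p[1],173+.2639*p[0]+.9646*p[1]]
print(proj([[*F((-93,y)),118] for y in(8,-37)]+[s['tcp_pos']],k).round())
s,b,k=cam('side');c=proj([[*F((-93,-20)),100]],k)[0].astype(int)
cr=cv2.resize(b[c[1]-45:c[1]+45,c[0]-50:c[0]+50],(400,360))
cv2.imwrite('pics/w9.png',np.hstack([im[240:480,80:480].repeat(1,0) if 0 else cv2.resize(im[180:480,120:520],(400,360)),cr])[:,:,::-1])
```

```text
[[385. 349.]
 [257. 349.]
 [315. 307.]]
```

View pics/w9.png

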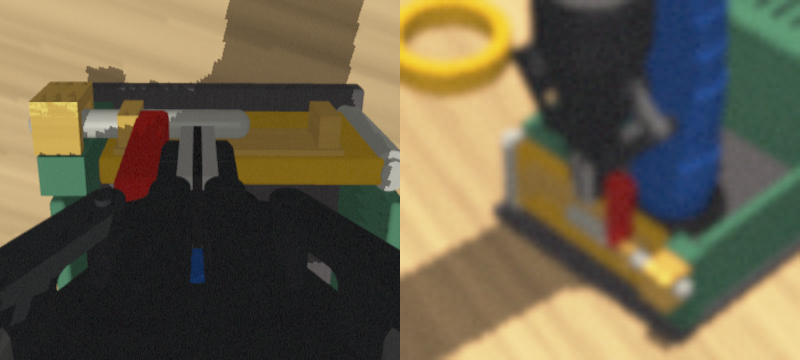

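The knob leads the finger, and the bolt has reached the brass keeper (left crop px (60,120)). Continuing to the stop.

```bash
python3 -m creep '[{"x":0.5,"y":-1.9,"z":0,"wx":0,"wy":0,"wz":0},{"x":0.5,"y":-1.9,"z":0,"wx":0,"wy":0,"wz":0},{"x":0,"y":0,"z":0,"wx":0,"wy":0,"wz":0}]'|grep -E "tcp|force"
python3 -m creep '[{"x":0.5,"y":-1.9,"z":0,"wx":0,"wy":0,"wz":0},{"x":0,"y":0,"z":0,"wx":0,"wy":0,"wz":0}]'|grep -E "tcp|force"
python3 -m creep '[{"x":0.5,"y":-1.5,"z":0,"wx":0,"wy":0,"wz":0},{"x":0,"y":0,"z":0,"wx":0,"wy":0,"wz":0}]'|grep -E "tcp|force"
```

```text
tcp_pos: [548.8, 131.4, 91.3]
contact_force: [-2.7, 6.8, -0.6]
finger_force: 3.8
tcp_pos: [548.8, 131.3, 91.3]
contact_force: [-3.7, 10.2, -0.5]
finger_force: 5.4
tcp_pos: [548.9, 131.2, 91.3]
contact_force: [-5.1, 12.3, 0.7]
finger_force: 6.7
```

Solid stop, with force rising to 12 N and no travel. I'll ease off, lift and measure the switch box.

```bash
python3 -m creep '[{"x":-1.5,"y":6,"z":0,"wx":0,"wy":0,"wz":0},{"x":-1,"y":4,"z":0,"wx":0,"wy":0,"wz":0},{"x":0,"y":0,"z":30,"wx":0,"wy":0,"wz":0},{"x":0,"y":0,"z":50,"wx":0,"wy":0,"wz":0},{"x":0,"y":0,"z":55,"wx":0,"wy":0,"wz":0},{"x":5,"y":-15,"z":20,"wx":0,"wy":0,"wz":0},{"x":15,"y":-30,"z":0,"wx":0,"wy":0,"wz":0},{"x":20,"y":-40,"z":0,"wx":0,"wy":0,"wz":0},{"x":20,"y":-40,"z":0,"wx":0,"wy":0,"wz":0},{"x":20,"y":-40,"z":0,"wx":0,"wy":0,"wz":0},{"x":15,"y":-30,"z":0,"wx":0,"wy":0,"wz":0},{"x":5,"y":-10,"z":0,"wx":0,"wy":0,"wz":0},{"x":0,"y":0,"z":0,"wx":0,"wy":0,"wz":0},{"x":0,"y":0,"z":0,"wx":0,"wy":0,"wz":0}]' 0
python3 - <<'E'
from h import *
F=lambda p:[637+.9646*p[0]-.2639*p[1],173+.2639*p[0]+.9646*p[1]]
s,im,k=cam('wrist');print(s['tcp_pos'],s['joint_pos'].round(2))
out=cv2.resize(im,(480,360))
def discs(im,k):
    h=cv2.cvtColor(im,cv2.COLOR_RGB2HSV)
    for nm,m in(('green',cv2.inRange(h,(50,150,80),(70,255,255))),('red',cv2.inRange(h,(0,170,80),(6,255,255))|cv2.inRange(h,(174,170,80),(180,255,255)))):
        n,l,st,c=cv2.connectedComponentsWithStats(m)
        print(nm,[(ray(c[i],51,k)[:2].round(1),c[i].round(),st[i,4]) for i in range(1,n) if st[i,4]>15 and abs(ray(c[i],51,k)[0]-652)<60 and abs(ray(c[i],51,k)[1]+73)<70])
discs(im,k)
for n in('switch_box','toggle_tip'):print(n,[([round(v) for v in d['position']],round(d['confidence'],2)) for d in spotter.pinpoint('wrist',n)][:2])
s,b,k=cam('top');discs(b,k)
for n in('bolt_knob','switch_box','toggle_tip'):print('top',n,[([round(v) for v in d['position']],round(d['confidence'],2)) for d in spotter.pinpoint('top',n)][:2])
print([ (F((-93,y))) for y in(8,-37)])
s,b,k=cam('side');c=proj([[*F((-93,-20)),100]],k)[0].astype(int)
cr=cv2.resize(b[c[1]-60:c[1]+60,c[0]-53:c[0]+54],(320,360))
cv2.imwrite('pics/w10.png',np.hstack([out,cr])[:,:,::-1])
E
```

```text
t: 60.85
tcp_pos: [648.0, -68.1, 246.4]
ee_rot: [-0.135, 0.991, 0.001, -0.0]
contact_force: [0.2, 0.0, -0.5]
width: 0.003
finger_force: 0.0
[647.95023328 -68.09792766 246.37435952] [-0.24  0.33  0.39  1.44 -0.13  1.4   2.  ]
green [(array([651.8, -43.7]), array([340., 222.]), np.int32(415))]
red [(array([ 661. , -104.7]), array([274., 215.]), np.int32(493))]
switch_box [([657, -77, 1], 0.9)]
toggle_tip [([661, -77, 108], 0.72)]
green [(array([651.1, -43.9]), array([362., 189.]), np.int32(20))]
red []
top bolt_knob [([554, 115, 117], 0.45)]
top switch_box [([655, -73, -2], 0.71)]
top toggle_tip []
[[545.1809999999999, 156.1741], [557.0565, 112.7671]]
```

View pics/w10.png

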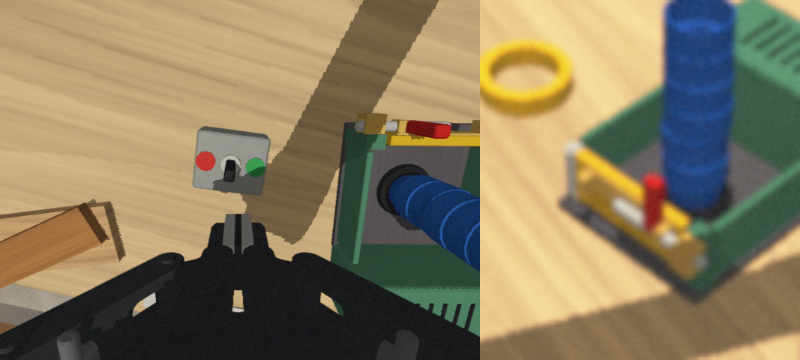

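The bolt is home: the knob is at (554,115) and I expected (557,113). The switch box is centred on about (656.5,-74.5) with yaw about 8.6°; wrist crop shows green at px (256,167), red at (205,160), toggle at (230,170). Now down on the red side of the toggle without touching it.

```bash
python3 -m creep '[{"x":7,"y":-23,"z":0,"wx":0,"wy":0,"wz":-3.3},{"x":7.5,"y":-23,"z":0,"wx":0,"wy":0,"wz":-3.4},{"x":0,"y":0,"z":0,"wx":0,"wy":0,"wz":0},{"x":0,"y":0,"z":-35,"wx":0,"wy":0,"wz":0},{"x":0,"y":0,"z":-40,"wx":0,"wy":0,"wz":0},{"x":0,"y":0,"z":-40,"wx":0,"wy":0,"wz":0},{"x":0,"y":0,"z":-30,"wx":0,"wy":0,"wz":0},{"x":0,"y":0,"z":-18,"wx":0,"wy":0,"wz":0},{"x":0,"y":0,"z":0,"wx":0,"wy":0,"wz":0},{"x":0,"y":0,"z":0,"wx":0,"wy":0,"wz":0}]' 0
python3 -m creep '[{"x":-0.6,"y":4,"z":0,"wx":0,"wy":0,"wz":0},{"x":-0.6,"y":4,"z":0,"wx":0,"wy":0,"wz":0},{"x":-0.6,"y":4,"z":0,"wx":0,"wy":0,"wz":0},{"x":-0.6,"y":4,"z":0,"wx":0,"wy":0,"wz":0},{"x":0,"y":0,"z":0,"wx":0,"wy":0,"wz":0}]'
```

```text
t: 62.5
tcp_pos: [663.7, -116.4, 84.9]
ee_rot: [-0.076, 0.997, -0.0, 0.001]
contact_force: [0.1, 0.8, 0.5]
width: -0.001
finger_force: 0.0
t: 63.12
tcp_pos: [660.3, -99.3, 83.3]
ee_rot: [-0.076, 0.997, 0.0, -0.0]
contact_force: [-0.3, -0.5, -0.1]
width: -0.006
finger_force: 0.0
```

```bash
python3 -m creep '[{"x":-0.6,"y":4,"z":0,"wx":0,"wy":0,"wz":0},{"x":-0.6,"y":4,"z":0,"wx":0,"wy":0,"wz":0},{"x":-0.6,"y":4,"z":0,"wx":0,"wy":0,"wz":0},{"x":-0.5,"y":3,"z":0,"wx":0,"wy":0,"wz":0},{"x":-0.5,"y":3,"z":0,"wx":0,"wy":0,"wz":0},{"x":0,"y":0,"z":0,"wx":0,"wy":0,"wz":0}]'|grep -E "tcp|force"
python3 -m creep '[{"x":-0.3,"y":2,"z":0,"wx":0,"wy":0,"wz":0},{"x":-0.3,"y":2,"z":0,"wx":0,"wy":0,"wz":0},{"x":0,"y":0,"z":0,"wx":0,"wy":0,"wz":0}]'|grep -E "tcp|force"
python3 -m creep '[{"x":-0.3,"y":2,"z":0,"wx":0,"wy":0,"wz":0},{"x":0,"y":0,"z":0,"wx":0,"wy":0,"wz":0}]'|grep -E "tcp|force"
```

```text
tcp_pos: [657.5, -82.0, 83.3]
contact_force: [1.0, -2.8, -0.8]
finger_force: 0.8
tcp_pos: [656.7, -78.2, 83.2]
contact_force: [0.6, -3.0, -0.8]
finger_force: 1.1
tcp_pos: [656.4, -76.2, 83.3]
contact_force: [0.3, -3.1, -1.0]
finger_force: 1.2
```

```bash
python3 -m creep '[{"x":-0.2,"y":1.5,"z":0,"wx":0,"wy":0,"wz":0},{"x":0,"y":0,"z":0,"wx":0,"wy":0,"wz":0}]'|grep -E "tcp|force"
python3 -m creep '[{"x":-0.2,"y":1.5,"z":0,"wx":0,"wy":0,"wz":0},{"x":0,"y":0,"z":0,"wx":0,"wy":0,"wz":0}]'|grep -E "tcp|force"
python3 -m creep '[{"x":-0.2,"y":1.5,"z":0,"wx":0,"wy":0,"wz":0},{"x":0,"y":0,"z":0,"wx":0,"wy":0,"wz":0}]'|grep -E "tcp|force"
```

```text
tcp_pos: [656.3, -74.7, 83.3]
contact_force: [0.3, -2.7, -0.9]
finger_force: 1.4
tcp_pos: [656.1, -73.1, 83.3]
contact_force: [0.3, -4.5, -0.6]
finger_force: 1.4
tcp_pos: [656.0, -71.6, 83.4]
contact_force: [0.6, -2.9, -0.5]
finger_force: 1.5
```

```bash
python3 -m creep '[{"x":-0.2,"y":1.5,"z":0,"wx":0,"wy":0,"wz":0},{"x":0,"y":0,"z":0,"wx":0,"wy":0,"wz":0}]'|grep -E "tcp|force"
python3 -m creep '[{"x":-0.2,"y":1.5,"z":0,"wx":0,"wy":0,"wz":0},{"x":0,"y":0,"z":0,"wx":0,"wy":0,"wz":0}]'|grep -E "tcp|force"
python3 - <<'E'
from h import *
s,b,k=cam('side');c=proj([[656,-70,90]],k)[0].astype(int)
s,im,k=cam('wrist')
cv2.imwrite('pics/w11.png',np.hstack([cv2.resize(im[180:480,120:520],(400,360)),cv2.resize(b[c[1]-45:c[1]+45,c[0]-50:c[0]+50],(400,360))])[:,:,::-1])
E
```

```text
tcp_pos: [655.9, -71.3, 83.4]
contact_force: [0.6, -6.0, -2.1]
finger_force: 2.2
tcp_pos: [655.8, -71.1, 83.5]
contact_force: [1.4, -6.8, -1.9]
finger_force: 2.9
```

View pics/w11.png

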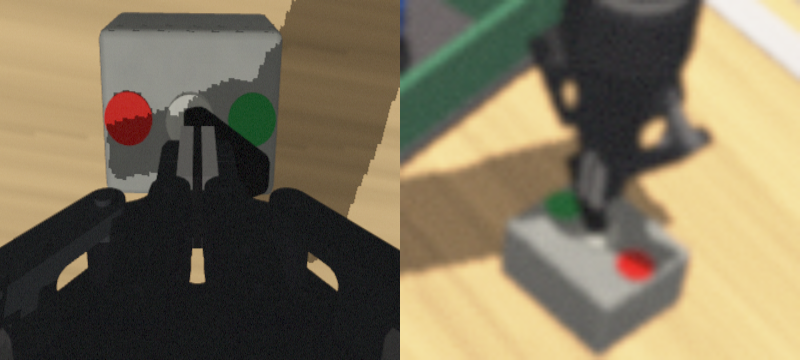

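The toggle leans to green against its stop: left crop px (240,160), force rising and travel stopped. Hold for a second, then ease back slowly and lift away.

```bash
python3 -m creep '[{"x":0,"y":0,"z":0,"wx":0,"wy":0,"wz":0},{"x":0,"y":0,"z":0,"wx":0,"wy":0,"wz":0},{"x":0,"y":0,"z":0,"wx":0,"wy":0,"wz":0},{"x":0,"y":0,"z":0,"wx":0,"wy":0,"wz":0},{"x":0,"y":0,"z":0,"wx":0,"wy":0,"wz":0},{"x":0,"y":0,"z":0,"wx":0,"wy":0,"wz":0},{"x":0,"y":0,"z":0,"wx":0,"wy":0,"wz":0},{"x":0,"y":0,"z":0,"wx":0,"wy":0,"wz":0}]'|grep -E "tcp|force"
python3 -m creep '[{"x":0.5,"y":-3,"z":0,"wx":0,"wy":0,"wz":0},{"x":0.5,"y":-3,"z":0,"wx":0,"wy":0,"wz":0},{"x":0.5,"y":-3,"z":0,"wx":0,"wy":0,"wz":0},{"x":0.5,"y":-3,"z":0,"wx":0,"wy":0,"wz":0},{"x":0.5,"y":-3,"z":0,"wx":0,"wy":0,"wz":0},{"x":0.5,"y":-3,"z":0,"wx":0,"wy":0,"wz":0},{"x":0.5,"y":-3,"z":0,"wx":0,"wy":0,"wz":0},{"x":0.5,"y":-3,"z":0,"wx":0,"wy":0,"wz":0},{"x":0.5,"y":-3,"z":0,"wx":0,"wy":0,"wz":0},{"x":0.9,"y":-6,"z":0,"wx":0,"wy":0,"wz":0},{"x":1,"y":-7,"z":0,"wx":0,"wy":0,"wz":0},{"x":0,"y":0,"z":30,"wx":0,"wy":0,"wz":0},{"x":0,"y":0,"z":50,"wx":0,"wy":0,"wz":0},{"x":0,"y":0,"z":55,"wx":0,"wy":0,"wz":0},{"x":0,"y":0,"z":30,"wx":0,"wy":0,"wz":0},{"x":-10,"y":20,"z":0,"wx":0,"wy":0,"wz":0},{"x":0,"y":0,"z":0,"wx":0,"wy":0,"wz":0},{"x":0,"y":0,"z":0,"wx":0,"wy":0,"wz":0}]'
python3 - <<'E'
from h import *
s,im,k=cam('wrist')
s,b,k2=cam('side');c=proj([[600,50,100]],k2)[0].astype(int)
print(proj([[656.5,-74.5,107]],k).round())
for n in('toggle_tip',):print(n,[([round(v) for v in d['position']],round(d['confidence'],2)) for d in spotter.pinpoint('wrist',n)][:2])
s,t,k3=cam('top')
cr=b[c[1]-100:c[1]+80,c[0]-90:c[0]+110]
cv2.imwrite('pics/w12.png',np.hstack([cv2.resize(im,(400,300)),cv2.resize(cr,(400,360))[:300]])[:,:,::-1])
for n in('bolt_knob','gate_edge','tin','driver','tape'):print('top',n,[([round(v) for v in d['position']],round(d['confidence'],2)) for d in spotter.pinpoint('top',n)][:2])
E
```

```text
tcp_pos: [655.9, -71.1, 83.5]
contact_force: [1.7, -6.8, -0.8]
finger_force: 2.9
t: 69.1
tcp_pos: [651.2, -88.3, 246.6]
ee_rot: [-0.076, 0.997, 0.0, -0.001]
contact_force: [-0.8, 0.3, -0.7]
width: -0.003
finger_force: 0.0
[[333. 236.]]
toggle_tip [([658, -75, 112], 0.61)]
top bolt_knob [([555, 114, 119], 0.55)]
top gate_edge [([574, 88, 73], 0.93), ([543, 227, -1], 0.68)]
top tin [([444, -332, 1], 0.7)]
top driver [([447, 510, 4], 0.66), ([573, 91, 73], 0.65)]
top tape [([585, 414, 2], 0.66)]
```

View pics/w12.png

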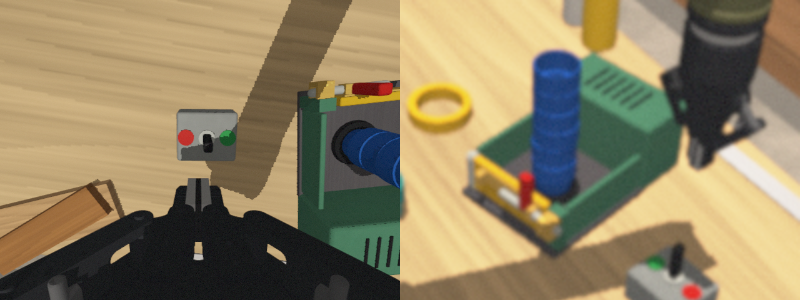

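The toggle is upright again at px (207,143), the stack is straight, the gate is shut with the bolt home, and the robot is clear. Handing in.

```bash
python3 -c "
from cell import order
print(order.finish_job())"
```

```text
the job is handed in; nothing more can be done
None
```

I handed the job in at about 70 s of the 210 s limit; no verdict came back. In the last pictures all five blue pots were nested on the fixed pot, the gate was shut with the bolt home, and the toggle was back upright after about a second held on green. The tin, screwdriver and tape roll read within about 6 mm of where they started.

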